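# Third canister on the loading stage, carriage drawn to the index

## Task

Take the specimen canister from the black V-rest and lay it as the top of a pyramid on the two canisters in the loading-stage tray: lengthwise like them, settled in the gap between them, centred along their length, and let go while the carriage is still home. Then take the carriage by its bar handle and draw it out against its spring until the carriage's pointer blade lines up with the blade of the index clamp, and finish while still holding it there, pyramid intact; leave the loose flange, screwdriver and jar alone.

Things in the scene. Friction and masses are not known exactly. Their poses are not given: they have to be found in the camera images.
- can_top: The canister to be stacked: a plain steel cylinder 56 mm in diameter, 80 mm long, about 0.2 kg, at first lying level in the V-rest. Origin at its middle; its own y axis runs along its length (it may have rolled about y). At the start its centre is 46 mm above the table.
- can_left: One of the two like canisters (56 mm diameter, 80 mm long) lying side by side in the tray; this one on the tray's -x side. Origin at its middle, own y axis along its length. It is loose, but the tray walls keep it.
- can_right: The other canister in the tray, on the tray's +x side; the same in all else.
- rest: Black plastic V-rest fixed to the table, holding the canister to be stacked. Origin at the middle of its underside; the V runs along its y axis, 60 mm long. Its V plates end 24 mm either side of the middle and 28 mm above the table; a look-only foot plate, 80 x 90 mm, is 4 mm thick. The canister lies in the V without a catch and lifts straight up.
- stage: The fixed base of the spring-return loading stage: a dark metal plate 12 mm thick from -85 to 115 mm in x and -240 to 130 mm in y about its origin, which is on the table under the tray's middle when the carriage is home. The carriage is drawn out along the base's -y axis. At +y stand the spring barrels and a bracket 64 mm high.
- tray_floor (a point): Middle of the tray's inner floor on the sliding carriage, 30 mm above the table; axes parallel to the base's: y along the slide (canisters lie along it), z up. Inside the tray measures 114 mm in x by 90 mm in y; its 5 mm thick side walls (x) rise 34 mm above the floor, its 5 mm end lips (y) 12 mm. Centres of the two lower canisters lie 28 mm above the floor at about x = -29 and +29 mm; a canister saddled on them has its centre 76 mm above the floor at x = 0.
- handle (a point): Middle of the carriage's handle: a level round steel bar 12 mm thick along the carriage's x axis, 92 mm between the centres of its two 12 mm posts, 85 mm above the table; 130 mm from the tray's middle towards -y. It can be pinched from above, fingers before and behind the bar; the space under it is free down to the carriage's tongue, whose top is 29 mm above the table.
- carriage (a joint): How far the carriage is drawn out, in m: 0 home, up to 0.11; it grows as the carriage moves along the base's -y axis. A spring pulls it home: about 4 N at home and 0.8 N more for each 10 mm; it does not latch and goes home if let go.
- pointer_tip (a point): Tip of the carriage's pointer, a thin (4 mm) steel blade that sticks out of the tray's +x side, at the tray's middle in y; the point is on top of the blade, 35 mm above the table and 88 mm in x from the tray's middle. It moves with the carriage.
- index: The index clamp, a small steel block (24 x 20 mm) fixed to the base's +x edge, with a thin (4 mm) upright blade at its middle. Origin at the blade's foot end nearest the pointer, 12 mm above the table; axes parallel to the base's. The carriage is at the mark when pointer blade and this blade are in line, that is at the same place along the slide (y). The pointer passes 3 mm beside it without touching. It lies 45 to 85 mm from the pointer's home place.
- flange: Bystander: a loose steel vacuum flange stub, 70 mm in diameter, 50 mm high, standing on the table; origin at the middle of its underside.
- driver: Bystander: a screwdriver lying on the table.
- jar: Bystander: a white jar 60 mm in diameter, 80 mm high; origin at the middle of its underside.
There are look-alikes about, which are no part of the job. What is shaped like the can_top but green or turquoise is not meant.

How it is judged:
By the outcome, as a careful person would: the job done as asked, in the order asked, and still so for the second after the job is handed in, while the arm keeps its last pose, push and grip.
It also fails if it takes over 58 s, if anything falls off the work surface, if the arm or the gripper's body presses on something with over 40 N, if the wrist force passes 120 N, or if a joint passes its speed limit or range.

## Robot

A 6-joint arm with a two-finger parallel gripper is mounted at the origin on the work surface. World frame = base frame: x ahead of the robot, y to its left, z up, the work surface at z = 0. Lengths are in m, angles in rad, forces in N, time in s.
With the tool pointing down it reaches from about 0.35 to 0.775 m from the base axis. Payload 7.3 kg.
Tool frame: the origin (TCP) lies at the very end of the fingers, on their centre line; the grasp point (between the pads) lies 19 mm behind it (robot.tcp_to_grasp is the distance from the TCP to the grasp point, in m); z points along the fingers, y is the direction in which the jaws open and shut (so a half turn about z gives the same grasp; the last joint's range is limited). The gripper opens to 92 mm and grips with 3 to 60 N. Pads are 19 mm wide; open, the fingers measure 130 mm over their backs; the gripper's body (75 mm by 190 mm) begins 47 mm behind the grasp point.
Start: joints at [-1.325, 0.342, 1.524, -0, 1.275, -0.146], TCP at [0.2, -0.485, 0.227] pointing down, gripper open.
Joint ranges: [-2.53, 2.53], [-0.77, 2.02], [0.04, 2.7], [-1, 4.14], [0.28, 2.66], [-3.11, 3.11]. Speed limits (rad/s): [2.57, 2.57, 3.14, 3.14, 3.14, 3.14].

## Interface

Orientations are given as [roll, pitch, yaw] about the fixed x, y, z axes, in that order (R = Rz(yaw) Ry(pitch) Rx(roll)).
In Python, from cell import robot gives the robot as it stands.
- The arm moves only by the tool arm_command, never from a script. Its argument "motion" is a list that holds one entry, the list of rows, each a list of 7 numbers: the turn, a rotation vector about the tool's x, y, z in units of 90 degrees (1.0 is 90 degrees), then the shift along the tool's x, y, z in units of 30 cm (1.0 is 30 cm), then the opening, from -1 (shut) to 1 (fully open). In form: [[[wx, wy, wz, tx, ty, tz, grip], ...]]. A call has 1 to 8 rows; each row is the pose to reach, as a shift and turn from the pose commanded when the call began, along the tool's axes at that moment; what a row does not reach only later rows make up. A row lasts 1/10 s, in which the tool goes at most 50 mm and 8.59 degrees, less where a joint would pass 70% of its speed; a pose out of reach is approached as far as the arm can. A call with a number of a shift or a turn outside -1 to 1 is refused whole. A call with a gripper value outside its range is refused whole. The fingers move at their own pace and stop on an object; "grip_force" is the grip in N (left out, the last holds). Time passes only in rows, so rows that repeat a pose let the fingers close. It gives the time, the measured TCP pose, the force and the opening at its end, in the units of the state.
- robot.observe(): the state, without advancing time (a new reading comes with each control period).
- robot.read_camera(name): name is "scene" or "top"; returns a dict with "image" (480x640x3 uint8, red, green, blue), "z_map" (480x640 float32, m along the optical axis (not along the pixel's ray), 0 where there is no reading), "fov_y" (degrees; the focal length in pixels is half the picture's height over the tangent of half this angle, whatever the lens; pixels are square), "cx", "cy" (the principal point, pixels), "cam_to_world" (4x4, takes a point from camera to world coordinates). Camera axes: x right, y down, z forward; pixel columns grow to the right and rows downward; lengths in m; the calibration is good to about 2 mm. A picture is of the moment at which its call begins.
- robot.hand_in(): hands the job in, once; it reports no verdict.
The state is a dict: "time": time; "qpos": joint angles; "qvel": joint speeds; "joint_efforts": joint torques, N m; "tool_pos": TCP position; "tool_rot": TCP orientation; "contact_force": force on the tool from outside, world axes, zero at the start; "torque": the same for the moment, N m; "opening": finger opening in m.
Only numpy, scipy, OpenCV 4.12 (cv2) and the standard library are available. Lean on these libraries where they do the work, as an engineer would, in place of code of your own. Each camera call takes 0.05 s, during which the arm holds its last target.

## Working session

There is one attempt and no reset: what is moved stays moved. The work goes in short steps, Python scripts to look and compute and a tool call to move; the robot and the scene stay as the last step left them, time stands still between calls to the robot, and variables do not carry over. Pictures are saved under pics/ and viewed, and the job is handed in when it is done.

Besides the shell and the picture viewer there is one more tool, called after "Emit:" in YAML: its name, and indented under it one key for each argument. arm_command: Moves the arm, as the interface text tells. Its arguments: {"type":"object","properties":{"motion":{"type":"array"},"grip_force":{"type":"number"}},"required":["motion"]}

```bash
mkdir -p pics; ls; python3 - <<'E'
from cell import robot
import cv2,numpy as np
for n in("scene","top"):
    c=robot.read_camera(n); cv2.imwrite(f"pics/{n}0.png",c["image"][:,:,::-1]); np.savez(f"{n}0.npz",**c)
    print(n,c["fov_y"],c["cx"],c["cy"],np.round(c["cam_to_world"],4).tolist())
print(robot.observe())
E
```

```text
pics
scene 50.2068678349838 312.03853439786633 247.293389665721 [[0.8883, 0.3143, -0.335, 0.9659], [0.4593, -0.5954, 0.6592, -0.6967], [0.0077, -0.7394, -0.6733, 0.8425], [0.0, 0.0, 0.0, 1.0]]
top 52.05594056426797 326.27522745569746 238.01858927872533 [[-0.0012, -0.9934, 0.115, 0.4125], [-0.9999, 0.0023, 0.01, 0.062], [-0.0102, -0.115, -0.9933, 1.3797], [0.0, 0.0, 0.0, 1.0]]
{'time': 0.1, 'qpos': array([-1.32500871e+00,  3.42650702e-01,  1.52490574e+00, -1.33239377e-05,
        1.27538862e+00, -1.45976331e-01]), 'qvel': array([ 0.00029864, -0.00179691, -0.00362427,  0.00138192, -0.00120491,
        0.00136112]), 'joint_efforts': array([ 2.01351693e-03, -4.32003593e+01, -2.44694817e+01,  7.19063985e-02,
        5.26500796e-02, -6.09215317e-05]), 'tool_pos': array([ 0.20039657, -0.48486658,  0.22612117]), 'tool_rot': array([-3.14025277e+00, -1.84113407e-04,  3.91767711e-01]), 'contact_force': array([ 1.29566335,  0.3208735 , -0.41076117]), 'torque': array([ 0.02330087, -0.00043282,  0.07615507]), 'opening': 0.09183971909030418}
```

View pics/scene0.png

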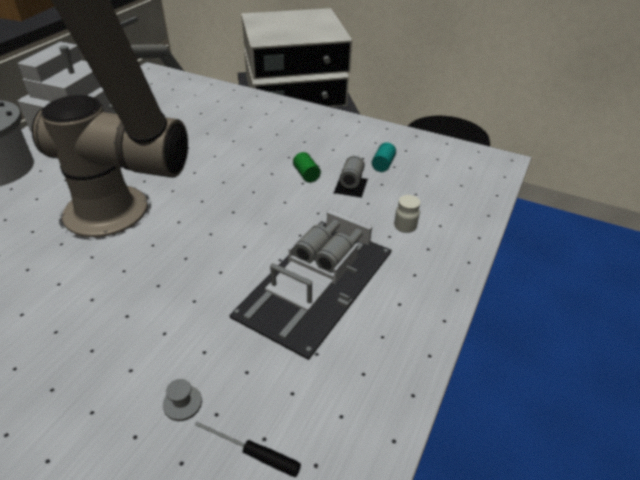

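View pics/top0.png

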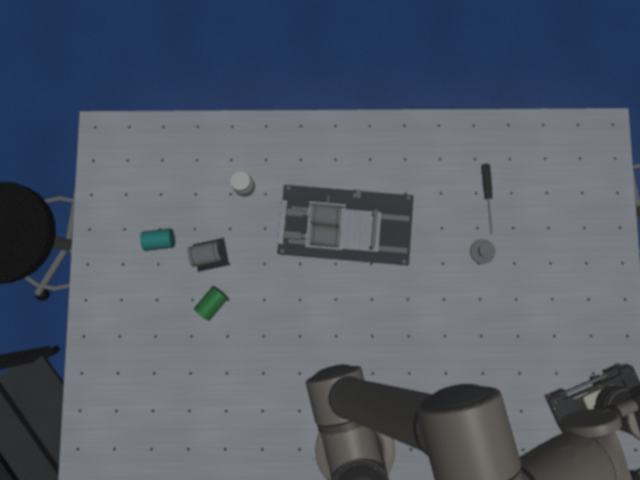

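The steel canister on the black rest is at scene (352,172) and top (206,252). Things that could be taken for it:
- the teal cylinder at scene (384,157), top (157,239)
- the green cylinder at scene (307,167), top (211,303)
- the two tray canisters at scene (313,242) and (335,250)

I choose the grey one on the black rest. Next is a close crop to check it.

```bash
python3 - <<'E'
import cv2,numpy as np
t=cv2.imread("pics/top0.png"); s=cv2.imread("pics/scene0.png")
a=cv2.resize(t[225:285,175:245],(700,600),interpolation=cv2.INTER_CUBIC); cv2.imwrite("pics/c1.png",a)
a=cv2.resize(t[170:280,265:425],(800,550),interpolation=cv2.INTER_CUBIC); cv2.imwrite("pics/c2.png",a)
a=cv2.resize(s[140:360,220:420],(545,600),interpolation=cv2.INTER_CUBIC); cv2.imwrite("pics/c3.png",a)
E
```

```text
(no output)
```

View pics/c1.png

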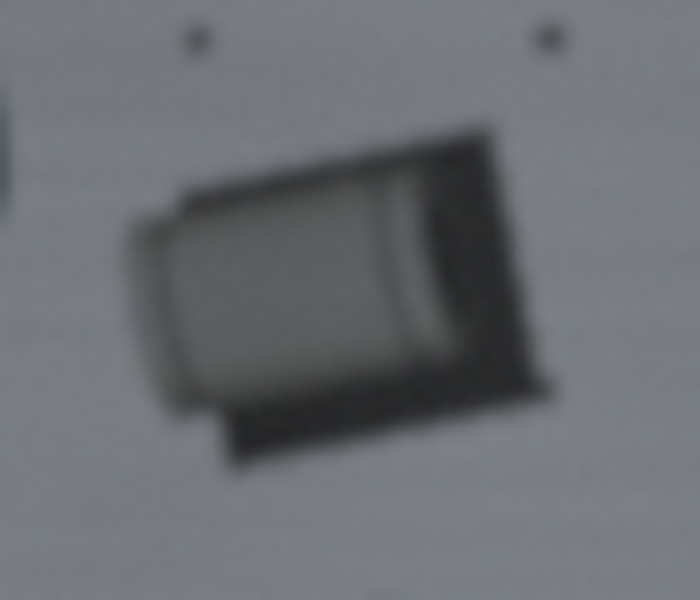

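View pics/c2.png

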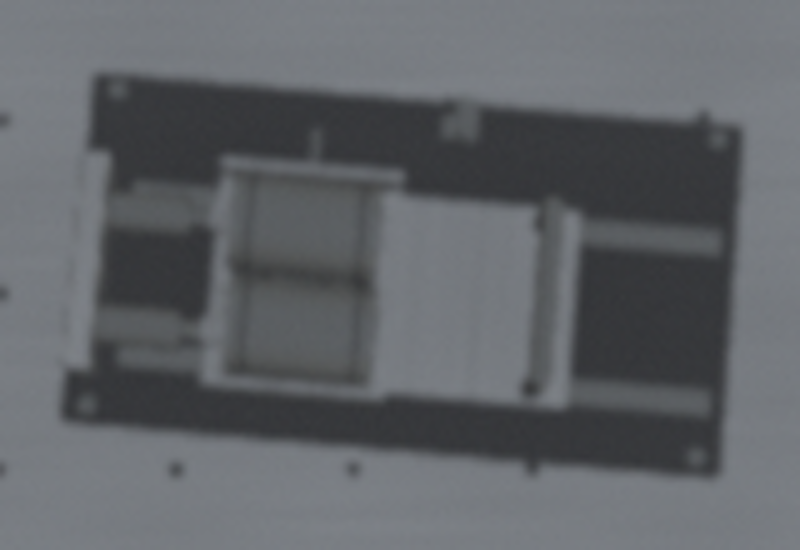

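View pics/c3.png

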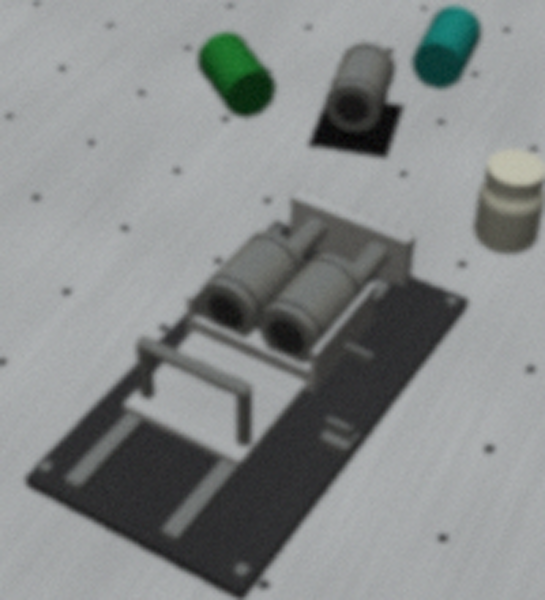

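The crops confirm the choice: a grey steel cylinder on a black foot plate, at c1 crop (290,285). The pointer is at c2 crop (317,140) and the index clamp at (460,122). Next I measure them.

```bash
cat > h.py <<'E'
import numpy as np,cv2
from scipy.optimize import least_squares
def K(c):
    f=240/np.tan(np.radians(float(c["fov_y"]))/2); return f,float(c["cx"]),float(c["cy"])
def ray(c,u,v,z):
    f,cx,cy=K(c); T=np.array(c["cam_to_world"]); d=T[:3,:3]@[(u-cx)/f,(v-cy)/f,1]; o=T[:3,3]
    return o+d*(z-o[2])/d[2]
def cloud(c):
    f,cx,cy=K(c); T=np.array(c["cam_to_world"]); z=np.array(c["z_map"]); v,u=np.mgrid[:480,:640]
    P=np.stack([(u-cx)/f*z,(v-cy)/f*z,z],-1)@T[:3,:3].T+T[:3,3]; P[z==0]=np.nan
    return P
def proj(c,p):
    f,cx,cy=K(c); T=np.array(c["cam_to_world"]); q=T[:3,:3].T@(np.array(p)-T[:3,3]); return q[0]/q[2]*f+cx,q[1]/q[2]*f+cy
def stage_from(c,pix):
    loc=np.array([[115,130],[115,-240],[-85,-240],[-85,130]])/1000.
    W=np.array([ray(c,u,v,.012)[:2] for u,v in pix])
    a=loc-loc.mean(0); b=W-W.mean(0)
    th=np.arctan2((a[:,0]*b[:,1]-a[:,1]*b[:,0]).sum(),(a*b).sum())
    R=np.array([[np.cos(th),-np.sin(th)],[np.sin(th),np.cos(th)]])
    t=W.mean(0)-R@loc.mean(0); return th,R,t,W-(loc@R.T+t)
E
python3 - <<'E'
from h import *
t=np.load("top0.npz"); s=np.load("scene0.npz")
pix=[(265+x/5-.4,170+y/5-.4) for x,y in[(97,73),(742,125),(720,475),(63,420)]]
th,R,o,res=stage_from(t,pix); print("stage",th,o,np.round(res*1000,1).tolist())
for n,c in(("top",t),("scene",s)):
    P=cloud(c)
    tab=P[(P[...,2]<.02)&(abs(P[...,0]-.3)<.1)&(abs(P[...,1])<.3)]; print(n,"table z",np.median(tab[:,2]),tab[:,2].std())
    # local stage coords
    L=(P[...,:2]-o)@R; 
    for nm,m in(("canL",(L[...,0]<0)&(L[...,0]>-.055)&(abs(L[...,1])<.036)&(P[...,2]>.07)),("canR",(L[...,0]>0)&(L[...,0]<.055)&(abs(L[...,1])<.036)&(P[...,2]>.07)),("handle",(abs(L[...,1]+.13)<.025)&(abs(L[...,0])<.035)&(P[...,2]>.075)),("ptr",(abs(L[...,1])<.02)&(L[...,0]>.066)&(L[...,0]<.1)&(P[...,2]>.025)),("idx",(abs(L[...,1]+.065)<.035)&(L[...,0]>.075)&(L[...,0]<.13)&(P[...,2]>.02))):
        if m.sum()==0: print(nm,0);continue
        print(n,nm,m.sum(),np.round(L[m].mean(0),4),np.round(L[m].min(0),4),np.round(L[m].max(0),4),"z",np.round(np.percentile(P[m][:,2],[5,50,95]),4))
# top can cylinder fits
for n,c in(("top",t),("scene",s)):
    P=cloud(c); g=ray(t,206,252,.06)
    img=np.array(c["image"]).astype(int)
    m=(np.hypot(P[...,0]-g[0],P[...,1]-g[1])<.06)&(P[...,2]>.035)
    Q=P[m]
    def f(p):
        x,y,a=p; d=np.array([-np.sin(a),np.cos(a)]); 
        r=(Q[:,0]-x)*d[1]-(Q[:,1]-y)*d[0]
        return np.hypot(r,Q[:,2]-.046)-.028
    a0=0.2
    for a0 in(.2,-.2):
        def ff(p): return f((p[0],p[1],p[2]))
        q=least_squares(ff,[Q[:,0].mean(),Q[:,1].mean(),a0],loss="soft_l1",f_scale=.002)
        d=np.array([-np.sin(q.x[2]),np.cos(q.x[2])]); l=(Q[:,:2]-q.x[:2])@d; e=np.percentile(l,[.5,99.5])
        print(n,"can",len(Q),q.x,q.cost,"ends",e,"mid",q.x[:2]+d*e.mean(),"rms",np.sqrt((f(q.x)**2).mean()))
E
```

```text
stage -0.08539710418757093 [0.60027778 0.07767034] [[-0.9, -1.7], [-0.6, 1.9], [0.8, 1.3], [0.7, -1.5]]
top table z -4.4931022449512525e-05 0.002849674582229677
top canL 492 [-0.0312 -0.    ] [-0.0549 -0.0359] [-0.0005  0.0359] z [0.073  0.0823 0.0888]
top canR 486 [ 0.0251 -0.0001] [ 0.0002 -0.036 ] [0.0529 0.0359] z [0.0729 0.0827 0.0885]
top handle 118 [-1.000e-04 -1.295e-01] [-0.035 -0.136] [ 0.0345 -0.1239] z [0.0849 0.0898 0.095 ]
top ptr 8 [ 0.0763 -0.0002] [ 0.0688 -0.0012] [0.0852 0.0017] z [0.0328 0.0354 0.0377]
top idx 59 [ 0.0995 -0.0789] [ 0.0888 -0.0892] [ 0.1127 -0.0465] z [0.0204 0.0248 0.037 ]
scene table z 0.0015867617382252508 0.001685869329741484
scene canL 484 [-0.0202 -0.0009] [-0.0502 -0.0359] [-0.0004  0.0357] z [0.0718 0.0843 0.0886]
scene canR 499 [ 0.0352 -0.0008] [ 0.0034 -0.0357] [0.0549 0.0354] z [0.0731 0.0843 0.0885]
scene handle 180 [-1.000e-04 -1.315e-01] [-0.0348 -0.1361] [ 0.0349 -0.1237] z [0.0847 0.091  0.0942]
scene ptr 42 [ 0.078  -0.0001] [ 0.0662 -0.0041] [0.0883 0.003 ] z [0.027  0.0337 0.0382]
scene idx 112 [ 0.1043 -0.0812] [ 0.0907 -0.0912] [ 0.1155 -0.0669] z [0.0209 0.0254 0.0373]
top can 655 [ 0.63700279 -0.14422034  0.20217536] 0.001890048192665889 ends [0.52141031 0.60138176] mid [0.52427398 0.40574122] rms 0.004043031001184447
top can 655 [0.58246221 0.12186221 0.20217502] 0.001890048192655071 ends [0.24979551 0.32976696] mid [0.52427398 0.40574122] rms 0.004043030949152896
scene can 545 [0.55187352 0.28695702 0.20726049] 0.004066877012611516 ends [0.07851234 0.1636053 ] mid [0.52696206 0.40542498] rms 0.00778703517506406
scene can 545 [0.58242229 0.14169458 0.20727082] 0.004066877015329564 ends [0.22695224 0.312045  ] mid [0.5269622 0.4054249] rms 0.007787037934659308
```

```bash
cat >> h.py <<'E'
def fitcyl(P,g,a0,z,rad=.055,zmin=None):
    Q=P[(np.hypot(P[...,0]-g[0],P[...,1]-g[1])<rad)&(P[...,2]>(zmin or z))]
    x0=[g[0],g[1],a0]; 
    for it in range(6):
        def f(p,Q=Q):
            d=np.array([-np.sin(p[2]),np.cos(p[2])]); w=(Q[:,:2]-np.array(g))
            r=(Q[:,0]-g[0]-p[0])*d[1]-(Q[:,1]-g[1])*d[0]
            return np.hypot(r,Q[:,2]-z-p[1])-.028
        q=least_squares(f,[0,0,a0],loss="soft_l1",f_scale=.0015)
        k=abs(f(q.x))<.004
        if k.all():break
        Q=Q[k]
    p=q.x; d=np.array([-np.sin(p[2]),np.cos(p[2])]); b=np.array([g[0]+p[0],g[1]]); l=(Q[:,:2]-b)@d; e=np.percentile(l,[.5,99.5])
    return b+d*e.mean(),p[2],p[1],np.ptp(e),len(Q)
from scipy.spatial.transform import Rotation as Ro
def rows(pos,rot,cur=None):
    """row (6 numbers) to reach world pos, rpy rot from observed state"""
    R0=Ro.from_euler("xyz",cur["tool_rot"]); p=R0.inv().apply(np.array(pos)-cur["tool_pos"])/.3
    w=(R0.inv()*Ro.from_euler("xyz",rot)).as_rotvec()/(np.pi/2)
    return np.round(np.r_[w,p],4)
E
python3 - <<'E'
from h import *
t=np.load("top0.npz"); s=np.load("scene0.npz")
th,o=-.0854,np.array([.6003,.0777]); R=np.array([[np.cos(th),-np.sin(th)],[np.sin(th),np.cos(th)]])
for n,c in(("top",t),("scene",s)):
    P=cloud(c)
    print(n,"top",fitcyl(P,(.5255,.4055),.203,.046,zmin=.05))
    for x in(-.029,.029):
        g=o+R@[x,0]; r=fitcyl(P,g,th,.058,rad=.045,zmin=.067); print(n,x,r,"local",np.round((r[0]-o)@R,4))
E
python3 - <<'E'
from cell import robot
from h import *
s=robot.observe()
print(rows([.42,-.2,.26],[np.pi,0,1.2],s), rows([.55,.05,.26],[np.pi,0,1.5],s))
E
```

```text
top top (array([0.52415993, 0.40589516]), np.float64(0.2073479330518873), np.float64(-0.0005201093991344676), np.float64(0.07891632074394944), 550)
top -0.029 (array([0.57023221, 0.07899547]), np.float64(-0.08106453799077135), np.float64(0.00018083021319674153), np.float64(0.07844567219742798), 519) local [-0.0301 -0.0013]
top 0.029 (array([0.62700684, 0.07610603]), np.float64(-0.07624708466839389), np.float64(0.0001940914731193957), np.float64(0.07894159635323139), 509) local [0.0267 0.0007]
scene top (array([0.52653895, 0.40675895]), np.float64(0.21692277086161507), np.float64(0.0015773820912335142), np.float64(0.0826133807619076), 347)
scene -0.029 (array([0.57204002, 0.0795397 ]), np.float64(-0.0845211416608633), np.float64(0.001541159634128635), np.float64(0.0811622442685567), 582) local [-0.0283 -0.0006]
scene 0.029 (array([0.62848956, 0.07629038]), np.float64(-0.09644531061305792), np.float64(0.0015757136146817953), np.float64(0.08112079341135063), 622) local [0.0282 0.001 ]
[-8.0000e-04 -5.0000e-04 -5.1450e-01  1.0391e+00 -5.9830e-01 -1.1190e-01] [-7.0000e-04 -6.0000e-04 -7.0550e-01  1.7578e+00 -1.2030e+00 -1.1100e-01]
```

Emit:
arm_command:
  motion:
    - [[0,0,-0.08,0.15,-0.05,-0.05,1],[0,0,-0.15,0.27,-0.12,-0.1,1],[0,0,-0.23,0.4,-0.2,-0.11,1],[0,0,-0.3,0.52,-0.28,-0.11,1],[0,0,-0.38,0.65,-0.36,-0.11,1],[0,0,-0.45,0.77,-0.44,-0.11,1],[0,0,-0.5,0.88,-0.52,-0.11,1],[0,0,-0.51,0.98,-0.58,-0.11,1]]

```text
time: 0.9
tool_pos: [0.4062, -0.21, 0.2595]
tool_rot: [-3.141, -0.0, 1.196]
contact_force: [0.1, -0.4, 0.0]
opening: 0.0919
```

```bash
python3 - <<'E'
from cell import robot
from h import *
s=robot.observe()
print(s["time"],s["tool_pos"],s["tool_rot"],s["contact_force"])
print(rows([.53,.1,.25],[np.pi,0,1.5],s))
E
```

```text
0.9 [ 0.40623981 -0.20999261  0.25954455] [-3.14098770e+00 -2.82333961e-04  1.19613955e+00] [ 0.05756331 -0.38059177  0.04410472]
[-4.0000e-04 -2.0000e-04 -1.9340e-01  1.1126e+00  5.8000e-03  3.2100e-02]
```

Emit:
arm_command:
  motion:
    - [[0,0,-0.03,0.15,0,0,1],[0,0,-0.06,0.31,0,0,1],[0,0,-0.09,0.47,0,0,1],[0,0,-0.12,0.63,0,0,1],[0,0,-0.15,0.79,0,0,1],[0,0,-0.19,0.95,0,0,1],[0,0,-0.19,1.0,0,0,1]]

```text
time: 1.6
tool_pos: [0.517, 0.0705, 0.2591]
tool_rot: [-3.141, -0.001, 1.497]
contact_force: [0.4, -0.2, -0.2]
opening: 0.0917
```

```bash
python3 - <<'E'
from cell import robot
from h import *
s=robot.observe()
print(s["time"],s["tool_pos"],s["tool_rot"],s["contact_force"])
print(rows([.5255,.4063,.25],[np.pi,0,np.pi/2+.208],s))
E
```

```text
1.6 [0.51701189 0.07052723 0.25913638] [-3.14098223e+00 -1.01465728e-03  1.49654511e+00] [ 0.36937202 -0.20741007 -0.18384524]
[-3.0000e-04 -7.0000e-04 -1.7970e-01  1.1182e+00 -5.4800e-02  3.1600e-02]
```

Emit:
arm_command:
  motion:
    - [[0,0,-0.03,0.15,-0.01,0,1],[0,0,-0.06,0.31,-0.02,0,1],[0,0,-0.09,0.47,-0.03,0,1],[0,0,-0.12,0.63,-0.04,0,1],[0,0,-0.15,0.79,-0.05,0,1],[0,0,-0.18,0.93,-0.055,0,1],[0,0,-0.18,1.0,-0.055,0.05,1]]

```text
time: 2.3
tool_pos: [0.524, 0.3702, 0.2458]
tool_rot: [3.138, -0.001, 1.777]
contact_force: [-0.5, -0.9, 0.4]
opening: 0.0914
```

```bash
python3 - <<'E'
from cell import robot
from h import *
s=robot.observe()
print(s["time"],s["tool_pos"],s["tool_rot"],s["contact_force"])
print(rows([.5255,.4063,.10],[np.pi,0,np.pi/2+.208],s),rows([.5255,.4063,.033],[np.pi,0,np.pi/2+.208],s))
E
```

```text
2.3 [0.5240376  0.37015846 0.24575556] [ 3.13848201e+00 -1.34215368e-03  1.77698183e+00] [-0.54856662 -0.87913465  0.36915045]
[ 0.002  -0.0009 -0.0012  0.1163  0.0279  0.4861] [ 0.002  -0.0009 -0.0012  0.116   0.0272  0.7094]
```

Emit:
arm_command:
  motion:
    - [[0,0,0,0.116,0.025,0.05,1],[0,0,0,0.116,0.025,0.2,1],[0,0,0,0.116,0.025,0.32,1],[0,0,0,0.116,0.025,0.42,1],[0,0,0,0.116,0.025,0.45,1],[0,0,0,0.116,0.025,0.45,1]]

```text
time: 2.9
tool_pos: [0.5238, 0.4017, 0.1083]
tool_rot: [-3.139, 0.001, 1.773]
contact_force: [1.2, -0.8, -0.8]
opening: 0.0921
```

```bash
python3 - <<'E'
from cell import robot
from h import *
s=robot.observe()
print(s["time"],s["tool_pos"],s["tool_rot"],s["contact_force"])
print(rows([.5255,.4063,.033],[np.pi,0,np.pi/2+.208],s))
c=robot.read_camera("top"); cv2.imwrite("pics/t1.png",cv2.resize(c["image"][210:310,150:270,::-1],(720,600),interpolation=cv2.INTER_CUBIC))
E
```

```text
2.9 [0.52380643 0.40169789 0.10833421] [-3.13863346e+00  1.35533939e-03  1.77323533e+00] [ 1.15385136 -0.77750324 -0.779693  ]
[-0.0019  0.0009 -0.0035  0.0142  0.0094  0.2511]
```

View pics/t1.png

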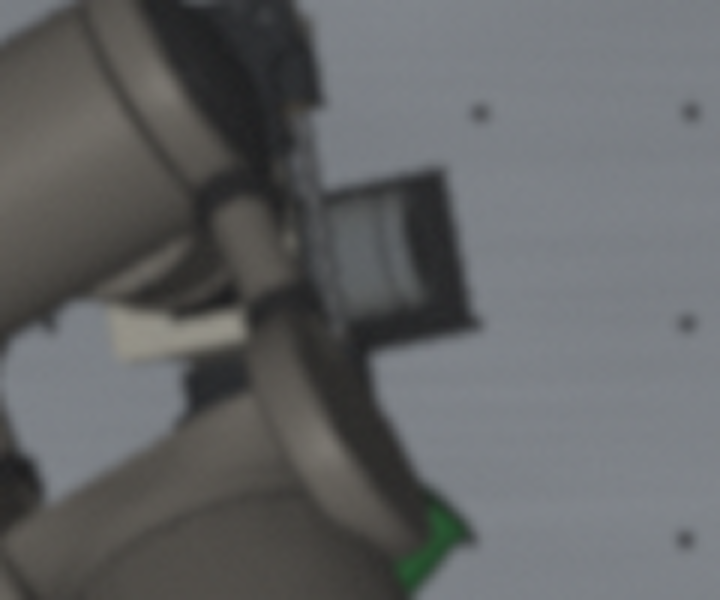

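The gripper hides the can's +y half. The visible end, at crop (375,250), is aligned with the gripper. Going down to grasp.

Emit:
arm_command:
  motion:
    - [[0,0,0,0.014,0.008,0.05,1],[0,0,0,0.014,0.008,0.13,1],[0,0,0,0.014,0.008,0.2,1],[0,0,0,0.014,0.008,0.25,1],[0,0,0,0.014,0.008,0.25,1],[0,0,0,0.014,0.008,0.25,0.5],[0,0,0,0.014,0.008,0.25,0.1],[0,0,0,0.014,0.008,0.25,0.0]]
  grip_force: 25

```text
time: 3.75
tool_pos: [0.5263, 0.4077, 0.036]
tool_rot: [3.139, -0.001, 1.774]
contact_force: [-0.5, 0.4, -0.0]
opening: 0.0724
```

Emit:
arm_command:
  motion:
    - [[0,0,0,0,0,0,-0.2],[0,0,0,0,0,0,-0.2],[0,0,0,0,0,0,-0.2],[0,0,0,0,0,0,-0.2]]

```text
time: 4.15
tool_pos: [0.5251, 0.4072, 0.0351]
tool_rot: [-3.141, 0.0, 1.774]
contact_force: [-4.8, -1.3, 6.7]
opening: 0.0555
```

```bash
python3 - <<'E'
from cell import robot
from h import *
s=robot.observe()
print(s["time"],s["tool_pos"],s["tool_rot"],s["contact_force"],s["opening"])
E
```

```text
4.15 [0.52514658 0.40722011 0.03512752] [-3.14081394e+00  1.15404295e-04  1.77422722e+00] [-4.81347408 -1.32110687  6.67061647] 0.05546397474490574
```

Emit:
arm_command:
  motion:
    - [[0,0,0,0,0,-0.03,-0.3],[0,0,0,0,0,-0.1,-0.3],[0,0,0,0,0,-0.2,-0.3],[0,0,0,0,0,-0.33,-0.3],[0,0,0,0,0,-0.46,-0.3],[0,0,0,0,0,-0.56,-0.3],[0,0,0,0,0,-0.6,-0.3],[0,0,0,0,0,-0.6,-0.3]]

```text
time: 4.95
tool_pos: [0.5264, 0.4076, 0.2163]
tool_rot: [3.138, -0.001, 1.774]
contact_force: [0.9, -0.3, -2.2]
opening: 0.0549
```

```bash
python3 - <<'E'
from cell import robot
from h import *
s=robot.observe()
print(s["time"],s["tool_pos"],s["tool_rot"],s["contact_force"],s["opening"])
print(rows([.5995,.0777,.2],[np.pi,0,np.pi/2-.085],s))
c=robot.read_camera("scene"); cv2.imwrite("pics/s2.png",cv2.resize(c["image"][80:230,260:460,::-1],(800,600),interpolation=cv2.INTER_CUBIC)); np.savez("s2.npz",**c)
E
```

```text
4.95 [0.52643031 0.40755984 0.21631507] [ 3.13804915e+00 -1.03896557e-03  1.77398151e+00] [ 0.94545132 -0.30923884 -2.18128171] 0.05493380687607057
[ 2.1000e-03 -1.0000e-03  1.8350e-01 -1.1261e+00  1.6500e-02  5.3300e-02]
```

View pics/s2.png

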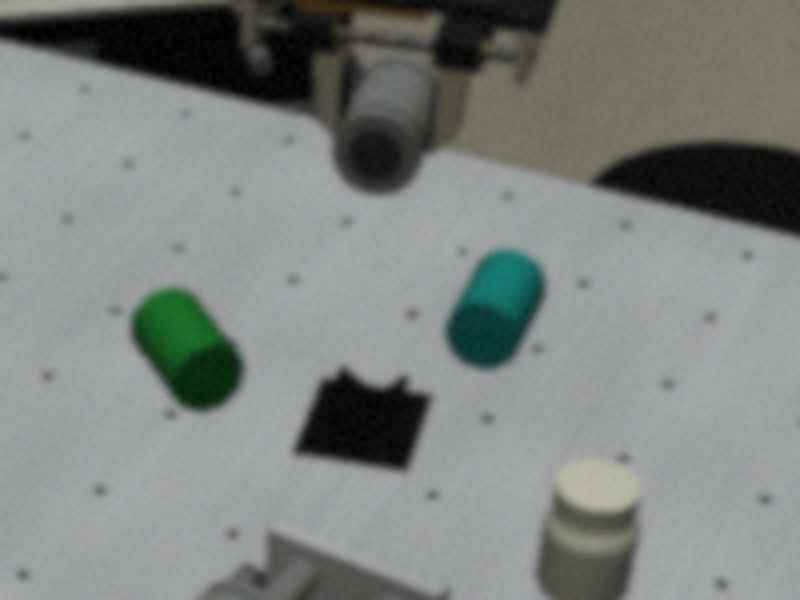

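Held at crop (385,125), level and clear of the rest. Now carrying it to the tray.

Emit:
arm_command:
  motion:
    - [[0,0,0.02,-0.08,0,0,-0.3],[0,0,0.04,-0.2,0,0,-0.3],[0,0,0.07,-0.34,0.01,0,-0.3],[0,0,0.1,-0.48,0.01,0,-0.3],[0,0,0.13,-0.62,0.015,0,-0.3],[0,0,0.15,-0.76,0.015,0,-0.3],[0,0,0.17,-0.9,0.015,0,-0.3],[0,0,0.183,-1.0,0.015,0.0,-0.3]]

```text
time: 5.8
tool_pos: [0.5899, 0.1115, 0.2118]
tool_rot: [-3.137, 0.001, 1.484]
contact_force: [0.6, 0.7, -2.5]
opening: 0.0549
```

```bash
python3 - <<'E'
from cell import robot
from h import *
s=robot.observe()
print(s["time"],s["tool_pos"],s["tool_rot"],s["contact_force"],s["opening"])
print(rows([.5995,.0777,.14],[np.pi,0,np.pi/2-.085],s))
E
```

```text
5.8 [0.5898945  0.11151023 0.21180222] [-3.13707476e+00  1.38678901e-03  1.48394738e+00] [ 0.62210591  0.72079501 -2.52184262] 0.05493471567508111
[-0.0029  0.0009 -0.0012 -0.1092  0.0428  0.2393]
```

Emit:
arm_command:
  motion:
    - [[0,0,0,-0.06,0.01,0.05,-0.3],[0,0,0,-0.1,0.02,0.12,-0.3],[0,0,0,-0.1,0.03,0.18,-0.3],[0,0,0,-0.1,0.03,0.2,-0.3],[0,0,0,-0.1,0.03,0.2,-0.3],[0,0,0,-0.1,0.03,0.2,-0.3],[0,0,0,-0.1,0.03,0.2,-0.3]]

```text
time: 6.5
tool_pos: [0.5974, 0.0841, 0.1554]
tool_rot: [3.14, -0.0, 1.487]
contact_force: [0.8, 0.1, -1.4]
opening: 0.0557
```

```bash
python3 - <<'E'
from cell import robot
from h import *
s=robot.observe()
print(s["time"],s["tool_pos"],s["tool_rot"],s["contact_force"],s["opening"])
print(rows([.5995,.0777,.097],[np.pi,0,np.pi/2-.085],s))
c=robot.read_camera("scene"); cv2.imwrite("pics/s3.png",cv2.resize(c["image"][150:300,230:430,::-1],(800,600),interpolation=cv2.INTER_CUBIC)); np.savez("s3.npz",**c)
E
```

```text
6.5 [0.59740153 0.08407695 0.15544654] [ 3.14025176e+00 -6.83045158e-05  1.48723555e+00] [ 0.82624697  0.08212906 -1.38091566] 0.055654419221402726
[ 0.0009 -0.      0.0009 -0.0206  0.0085  0.1948]
```

View pics/s3.png

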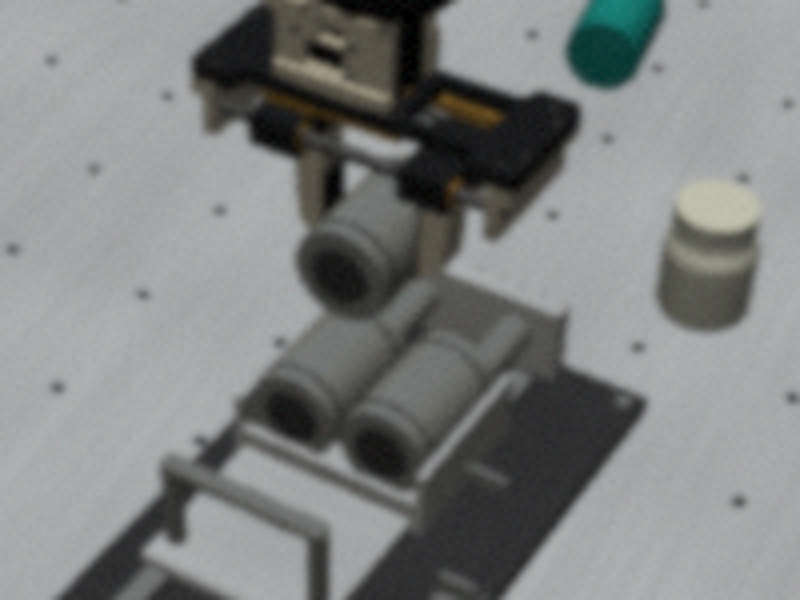

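The held can is level above the tray. Its front face is at crop (345,265) and the lower fronts are at (300,408) and (385,447). I'll check the axial offset.

```bash
python3 - <<'E'
from h import *
c=np.load("s3.npz"); o=np.array([.5995,.0777]); th=-.085; R=np.array([[np.cos(th),-np.sin(th)],[np.sin(th),np.cos(th)]])
for u,v,z in((345,265,.1665),(300,408,.058),(385,447,.058)):
    print(np.round((ray(c,230+u/4-.4,150+v/4-.4,z)[:2]-o)@R*1000,1))
P=cloud(c); print("tcp local",(np.array([.5974,.0841])-o)@R*1000)
g=o+R@[-.0026,.0062]
r=fitcyl(P,g,th,.1665,rad=.05,zmin=.15);print(r,(r[0]-o)@R*1000)
E
```

```text
[ -6.1 -22.2]
[-29.8 -29.6]
[ 26.9 -30.8]
tcp local [-2.63576349  6.19860878]
(array([0.59836122, 0.07041867]), np.float64(-1.1531428898640503), np.float64(0.1786475169895947), np.float64(0.08797461077674686), 416) [-0.51650353 -7.35171726]
```

Emit:
arm_command:
  motion:
    - [[0,0,0,-0.01,0.004,0.03,-0.3],[0,0,0,-0.02,0.008,0.08,-0.3],[0,0,0,-0.021,0.008,0.12,-0.3],[0,0,0,-0.021,0.008,0.15,-0.3],[0,0,0,-0.021,0.008,0.16,-0.3],[0,0,0,-0.021,0.008,0.16,-0.3],[0,0,0,-0.021,0.008,0.16,-0.3]]

```text
time: 7.25
tool_pos: [0.5993, 0.0773, 0.1071]
tool_rot: [3.141, -0.0, 1.487]
contact_force: [0.1, 0.3, -1.8]
opening: 0.0554
```

```bash
python3 - <<'E'
from cell import robot
from h import *
s=robot.observe()
print(s["time"],s["tool_pos"],s["tool_rot"],s["contact_force"],s["opening"])
print(rows([.5995,.0777,.096],[np.pi,0,np.pi/2-.085],s))
c=robot.read_camera("scene"); cv2.imwrite("pics/s4.png",cv2.resize(c["image"][180:280,270:390,::-1],(720,600),interpolation=cv2.INTER_CUBIC)); np.savez("s4.npz",**c)
E
```

```text
7.25 [0.599289   0.07727134 0.10714263] [ 3.14067791e+00 -2.22137642e-05  1.48675049e+00] [ 0.10812618  0.31108722 -1.81055486] 0.05541853794985448
[ 0.0006 -0.      0.0006  0.0015  0.0005  0.0371]
```

View pics/s4.png

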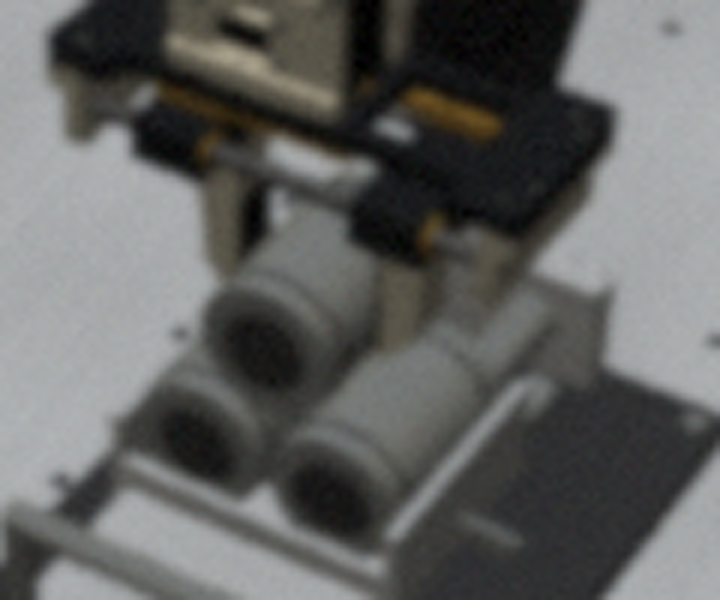

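Recess centres are held (265,345), left (205,440) and right (340,490). Working out the local coordinates.

```bash
python3 - <<'E'
from h import *
c=np.load("s4.npz"); o=np.array([.5995,.0777]); th=-.085; R=np.array([[np.cos(th),-np.sin(th)],[np.sin(th),np.cos(th)]])
for u,v,z in((263,345,.118),(207,440,.058),(338,490,.058)):
    print(np.round((ray(c,270+u/6-.4,180+v/6-.4,z)[:2]-o)@R*1000,1))
for xl in (-29,0,29):
    z=.118 if xl==0 else .058
    for yl in(-40,):
        u,v=proj(c,np.r_[o+R@np.array([xl,yl])/1000,z]); print("pred",(u-270+.4)*6,(v-180+.4)*6)
E
```

```text
[ -3.4 -35.2]
[-28.3 -33.9]
[ 26.9 -30.5]
pred 196.5655124815721 448.7663274810703
pred 263.9461969163316 355.937537953481
pred 329.47359299062055 507.2647682778642
```

Emit:
arm_command:
  motion:
    - [[0,0,0,0.005,0.003,0.005,-0.3],[0,0,0,0.006,0.003,0.015,-0.3],[0,0,0,0.006,0.003,0.025,-0.3],[0,0,0,0.006,0.003,0.034,-0.3],[0,0,0,0.006,0.003,0.036,-0.3],[0,0,0,0.006,0.003,0.036,-0.3]]

```text
time: 7.9
tool_pos: [0.6001, 0.0789, 0.096]
tool_rot: [3.141, 0.0, 1.487]
contact_force: [0.4, 0.1, -0.9]
opening: 0.0553
```

```bash
python3 - <<'E'
from cell import robot
from h import *
s=robot.observe()
print(s["time"],s["tool_pos"],s["tool_rot"],s["contact_force"],s["torque"],s["opening"])
E
```

```text
7.9 [0.60008134 0.07892625 0.09596563] [3.14132503e+00 2.43237672e-05 1.48666510e+00] [ 0.36567239  0.09921773 -0.92345667] [ 0.04333382 -0.10747599 -0.00185227] 0.055269252403330325
```

Emit:
arm_command:
  motion:
    - [[0,0,0,0,0,0.002,-0.3],[0,0,0,0,0,0.004,-0.3],[0,0,0,0,0,0.005,-0.3],[0,0,0,0,0,0.005,-0.3]]

```text
time: 8.3
tool_pos: [0.6008, 0.079, 0.0958]
tool_rot: [3.139, -0.0, 1.486]
contact_force: [-1.5, 0.1, 6.9]
opening: 0.0553
```

```bash
python3 - <<'E'
from cell import robot
from h import *
s=robot.observe()
print(s["time"],s["tool_pos"],s["contact_force"],s["torque"],s["opening"])
c=robot.read_camera("scene"); cv2.imwrite("pics/s5.png",cv2.resize(c["image"][180:280,270:390,::-1],(720,600),interpolation=cv2.INTER_CUBIC)); np.savez("s5.npz",**c)
E
```

```text
8.3 [0.60075771 0.07895031 0.09581262] [-1.46638457  0.12342207  6.94110615] [-0.02649782  0.08267274 -0.10637098] 0.05532619111851838
```

View pics/s5.png

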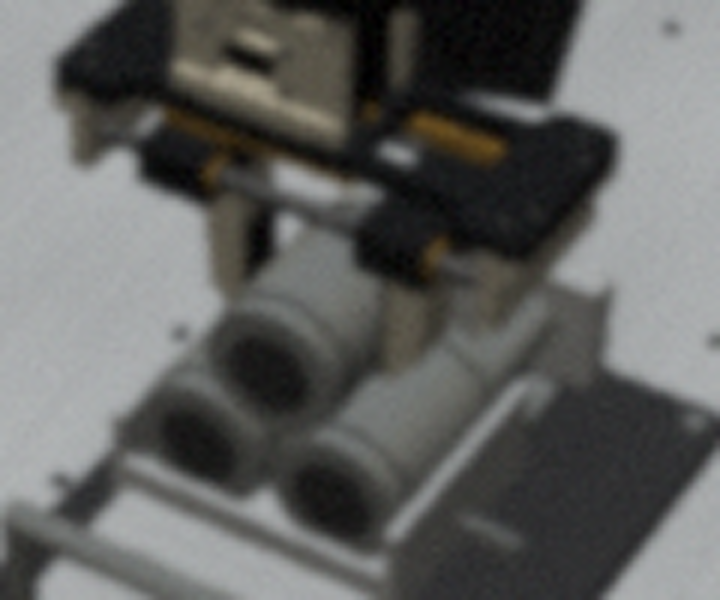

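Contact is made at about 9 N and the can sits in the gap, with its recess at (267,368). I'll check the axial centring before opening.

```bash
python3 - <<'E'
from h import *
c=np.load("s5.npz"); o=np.array([.5995,.0777]); th=-.085; R=np.array([[np.cos(th),-np.sin(th)],[np.sin(th),np.cos(th)]])
for u,v,z in((265,368,.106),(207,440,.058),(336,490,.058)):
    print(np.round((ray(c,270+u/6-.4,180+v/6-.4,z)[:2]-o)@R*1000,1))
E
```

```text
[ -3.3 -33.8]
[-28.3 -33.9]
[ 26.3 -30.9]
```

Emit:
arm_command:
  motion:
    - [[0,0,0,0,0,-0.003,0.3],[0,0,0,0,0,-0.003,0.35],[0,0,0,0,0,-0.003,0.5],[0,0,0,0,0,-0.003,0.65],[0,0,0,0,0,-0.003,0.8],[0,0,0,0,0,-0.003,0.8]]

```text
time: 8.95
tool_pos: [0.5999, 0.0789, 0.0951]
tool_rot: [-3.141, 0.0, 1.487]
contact_force: [-0.7, -0.3, 0.1]
opening: 0.0818
```

```bash
python3 - <<'E'
from cell import robot
from h import *
s=robot.observe()
print(s["time"],s["tool_pos"],s["contact_force"],s["torque"],s["opening"])
E
```

```text
8.95 [0.59990685 0.0788876  0.09512052] [-0.72758197 -0.27675625  0.06051588] [-0.01083178 -0.11136784  0.00431841] 0.08182868671574366
```

Released cleanly. Rising straight up.

Emit:
arm_command:
  motion:
    - [[0,0,0,0,0,-0.03,0.85],[0,0,0,0,0,-0.1,0.85],[0,0,0,0,0,-0.2,0.85],[0,0,0,0,0,-0.3,0.85],[0,0,0,0,0,-0.4,0.85],[0,0,0,-0.15,0,-0.45,0.85],[0,0,0,-0.3,0,-0.45,0.85],[0,0,0,-0.45,0,-0.45,0.85]]

```text
time: 9.75
tool_pos: [0.5887, -0.0567, 0.232]
tool_rot: [3.139, 0.001, 1.488]
contact_force: [0.2, 0.2, 0.2]
opening: 0.0847
```

```bash
python3 - <<'E'
from cell import robot
from h import *
s=robot.observe()
print(s["time"],s["tool_pos"],s["tool_rot"],s["contact_force"],s["opening"])
c=robot.read_camera("scene"); cv2.imwrite("pics/s6.png",cv2.resize(c["image"][150:300,230:430,::-1],(800,600),interpolation=cv2.INTER_CUBIC)); np.savez("s6.npz",**c)
t=robot.read_camera("top"); cv2.imwrite("pics/t6.png",cv2.resize(t["image"][170:280,265:425,::-1],(800,550),interpolation=cv2.INTER_CUBIC)); np.savez("t6.npz",**t)
E
```

```text
9.75 [ 0.58866382 -0.05672761  0.23198537] [3.13911505e+00 5.02756118e-04 1.48798268e+00] [0.15982141 0.24640308 0.24379866] 0.08473722904574084
```

View pics/s6.png

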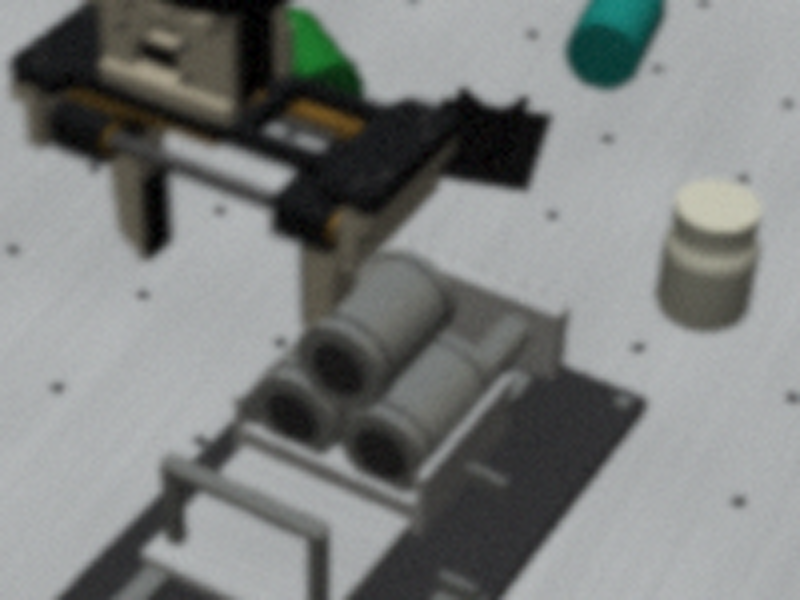

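View pics/t6.png

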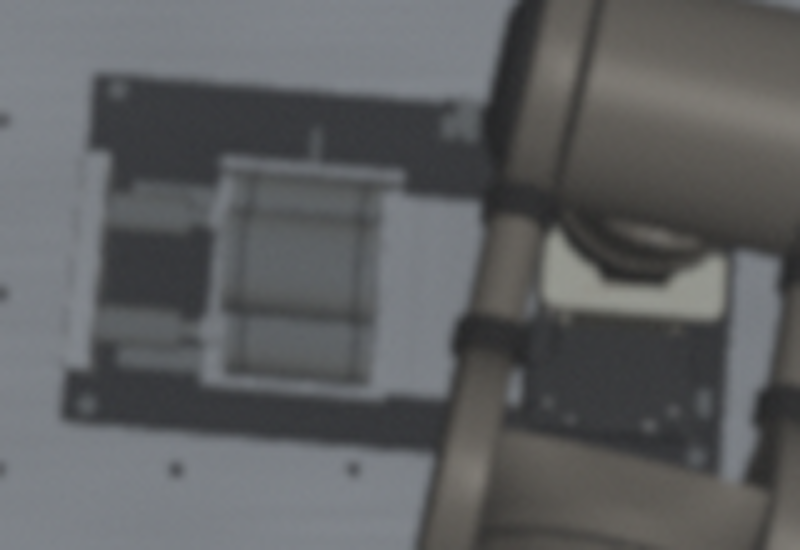

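Pyramid intact. The top can's front is at crop (340,360) and the lower two at (300,407) and (385,447). Next I check its position and plan the handle approach, tilting the gripper 10° away so its body clears the pyramid.

```bash
cat >> h.py <<'E'
TH=-.085; RS=np.array([[np.cos(TH),-np.sin(TH)],[np.sin(TH),np.cos(TH)]]); O=np.array([.5998,.0777])
def hpose(d,up=0.,tilt=10,beh=.013):
    """tool pose for handle drawn d; up = back along tool z"""
    Rm=Ro.from_euler("z",TH)*Ro.from_euler("x",np.radians(tilt))*Ro.from_euler("x",np.pi)  # tool y = -stage y
    z=Rm.as_matrix()[:,2]; b=np.r_[O+RS@[0,-.130-d],.085]
    return b+z*(beh-up),Rm
def rowsR(pos,Rm,cur):
    R0=Ro.from_euler("xyz",cur["tool_rot"]); return np.round(np.r_[(R0.inv()*Rm).as_rotvec()/(np.pi/2),R0.inv().apply(np.array(pos)-cur["tool_pos"])/.3],4)
E
python3 - <<'E'
from cell import robot
from h import *
s=robot.observe(); print(s["qpos"])
for n in("t6","s6"):
    r=fitcyl(cloud(np.load(n+".npz")),O,TH,.106,rad=.043,zmin=.112); print(n,r,(r[0]-O)@RS*1000)
p,Rm=hpose(0,.12); print(p,Rm.as_matrix()[:,1:].T); print(rowsR(p,Rm,s))
E
```

```text
[-0.23139998  0.46126208  1.32593408 -0.00206155  1.3530034  -0.14135498]
t6 (array([0.59941021, 0.07855116]), np.float64(-0.08267599060830301), np.float64(0.00018730898318200913), np.float64(0.07838353922113264), 566) [-0.46064342  0.81499388]
s6 (array([0.60069417, 0.07786631]), np.float64(-0.08521954398205887), np.float64(0.0018065881416156689), np.float64(0.08036211712851249), 567) [0.87681894 0.2416258 ]
[ 0.58718587 -0.07034393  0.19037443] [[-0.0836079  -0.98125228 -0.17364818]
 [ 0.01474233  0.17302125 -0.98480775]]
[ 8.900e-02  8.750e-02  9.943e-01 -3.180e-02 -8.000e-04  1.361e-01]
```

The top can is centred within about 1 mm and at the right height. Turning the gripper over the handle.

Emit:
arm_command:
  motion:
    - [[0.007,0.007,0.08,-0.03,0,0.0,0.2],[0.015,0.015,0.17,-0.03,0,0.0,0.2],[0.022,0.022,0.25,-0.03,0,0.0,0.2],[0.03,0.03,0.34,-0.03,0,0.0,0.2],[0.037,0.037,0.42,-0.03,0,0.0,0.2],[0.045,0.045,0.51,-0.03,0,0.0,0.2],[0.053,0.053,0.6,-0.03,0,0.0,0.2],[0.06,0.06,0.68,-0.03,0,0.0,0.2]]

```text
time: 10.65
tool_pos: [0.588, -0.0638, 0.2308]
tool_rot: [-3.018, -0.031, 0.41]
contact_force: [0.5, -0.8, -0.3]
opening: 0.0552
```

```bash
python3 - <<'E'
from cell import robot
from h import *
s=robot.observe(); print(s["tool_pos"],s["tool_rot"],s["qpos"],s["opening"])
p,Rm=hpose(0,.10); print(rowsR(p,Rm,s))
E
```

```text
[ 0.58801594 -0.0638224   0.23082938] [-3.01780147 -0.0314804   0.40994473] [-0.29977123  0.48700982  1.29189955  0.11556568  1.42084481  0.83851866] 0.05523591990274615
[ 0.0267  0.0274  0.3145 -0.012   0.0333  0.1976]
```

Emit:
arm_command:
  motion:
    - [[0.007,0.007,0.09,-0.01,0.01,0.03,0.2],[0.014,0.014,0.18,-0.012,0.02,0.08,0.2],[0.021,0.021,0.26,-0.012,0.033,0.13,0.2],[0.027,0.027,0.315,-0.012,0.033,0.17,0.2],[0.027,0.027,0.315,-0.012,0.033,0.18,0.2],[0.027,0.027,0.315,-0.012,0.033,0.18,0.2]]

```text
time: 11.25
tool_pos: [0.5874, -0.0677, 0.1756]
tool_rot: [-2.967, 0.001, -0.078]
contact_force: [-0.0, -0.1, 0.7]
opening: 0.0551
```

```bash
python3 - <<'E'
from cell import robot
from h import *
s=robot.observe(); print(s["tool_pos"],s["tool_rot"],s["opening"])
p,Rm=hpose(0,.0); print(p,rowsR(p,Rm,s))
c=robot.read_camera("scene"); cv2.imwrite("pics/s7.png",cv2.resize(c["image"][150:330,220:420,::-1],(666,600),interpolation=cv2.INTER_CUBIC))
E
```

```text
[ 0.58743241 -0.06773674  0.17559843] [-2.96737872e+00  6.81781943e-04 -7.77549975e-02] 0.05510465858488568
[ 0.58895495 -0.04958138  0.0721975 ] [ 2.0e-04  1.2e-03  4.5e-03  6.0e-04 -1.0e-04  3.5e-01]
```

View pics/s7.png

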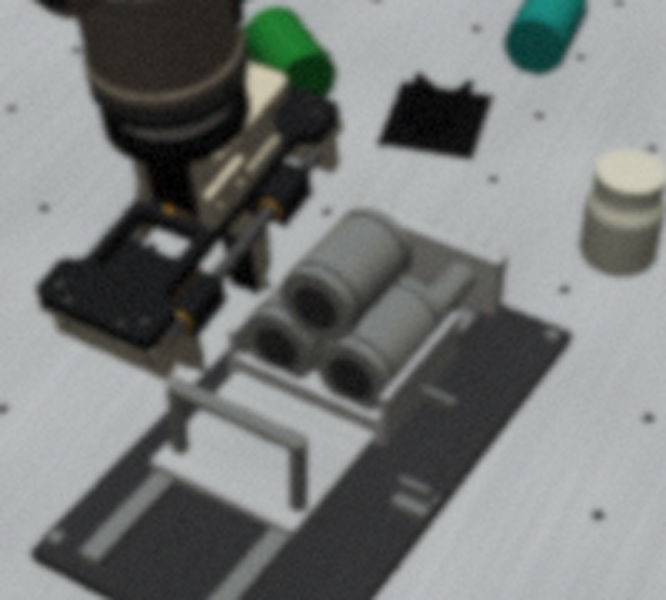

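The gripper stands above the handle bar, crop (240,410), and its +y end clears the pyramid. Going down along the tool axis.

Emit:
arm_command:
  motion:
    - [[0,0,0.004,0,0,0.05,0.2],[0,0,0.004,0,0,0.12,0.2],[0,0,0.004,0,0,0.18,0.2],[0,0,0.004,0,0,0.23,0.2],[0,0,0.004,0,0,0.25,0.2],[0,0,0.004,0,0,0.25,0.2]]

```text
time: 11.9
tool_pos: [0.5885, -0.055, 0.1016]
tool_rot: [-2.967, 0.002, -0.085]
contact_force: [-0.1, 0.3, 0.4]
opening: 0.0552
```

```bash
python3 - <<'E'
from cell import robot
from h import *
s=robot.observe(); print(s["tool_pos"],s["tool_rot"],s["opening"],s["contact_force"])
p,Rm=hpose(0,.0); print(p,rowsR(p,Rm,s))
c=robot.read_camera("scene"); cv2.imwrite("pics/s8.png",cv2.resize(c["image"][150:330,220:420,::-1],(666,600),interpolation=cv2.INTER_CUBIC))
E
```

```text
[ 0.58854983 -0.05500238  0.1015818 ] [-2.96742855e+00  1.86872034e-03 -8.54267422e-02] 0.05524999200694677 [-0.14879755  0.29172296  0.44920242]
[ 0.58895495 -0.04958138  0.0721975 ] [ 0.0002  0.0011 -0.0005 -0.     -0.0009  0.0996]
```

View pics/s8.png

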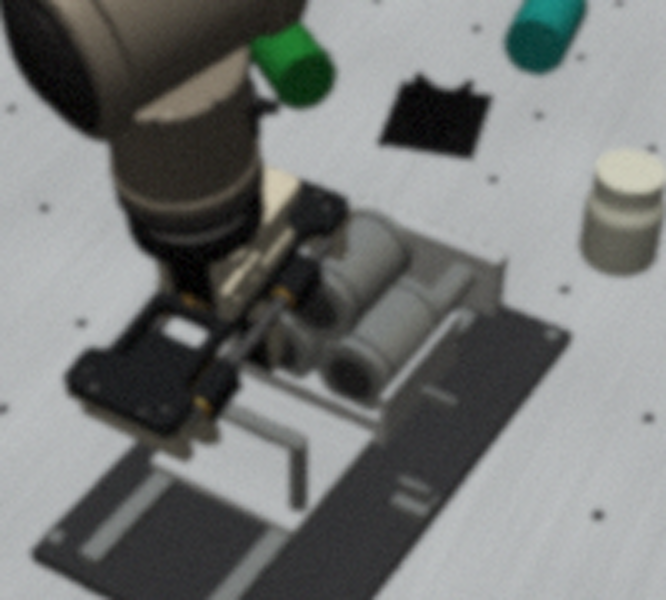

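Emit:
arm_command:
  motion:
    - [[0,0,0,0,0,0.03,0.2],[0,0,0,0,0,0.06,0.2],[0,0,0,0,0,0.09,0.2],[0,0,0,0,0,0.099,0.2],[0,0,0,0,0,0.099,0.2],[0,0,0,0,0,0.099,0.2]]

```text
time: 12.55
tool_pos: [0.589, -0.0502, 0.0724]
tool_rot: [-2.968, 0.001, -0.087]
contact_force: [-0.3, -0.3, -0.0]
opening: 0.0548
```

```bash
python3 - <<'E'
from cell import robot
from h import *
s=robot.observe(); print(s["tool_pos"],s["tool_rot"],s["opening"],s["contact_force"])
p,Rm=hpose(0,.0); print(p,rowsR(p,Rm,s))
E
```

```text
[ 0.58898647 -0.05022528  0.07238025] [-2.96750783e+00  1.45020774e-03 -8.67136789e-02] 0.05476109970461421 [-0.34290584 -0.31848954 -0.03761523]
[ 0.58895495 -0.04958138  0.0721975 ] [ 0.0003  0.0007 -0.0012 -0.0003 -0.002   0.001 ]
```

Emit:
arm_command:
  motion:
    - [[0,0,0,0,0,0.0,-0.3],[0,0,0,0,0,0,-0.5],[0,0,0,0,0,0,-0.6],[0,0,0,0,0,0,-0.7],[0,0,0,0,0,0,-1],[0,0,0,0,0,0,-1]]
  grip_force: 20

```text
time: 13.15
tool_pos: [0.5889, -0.05, 0.0724]
tool_rot: [-2.967, 0.002, -0.087]
contact_force: [0.8, 5.7, 4.6]
opening: 0.0114
```

```bash
python3 - <<'E'
from cell import robot
from h import *
s=robot.observe(); print(s["tool_pos"],s["tool_rot"],s["opening"],s["contact_force"],s["torque"])
E
```

```text
[ 0.58886662 -0.04996498  0.07237147] [-2.96701870e+00  1.65060955e-03 -8.69028636e-02] 0.011439609301784186 [0.82525864 5.6755213  4.64602818] [ 0.75553858 -0.03179859  0.00260472]
```

```bash
python3 - <<'E'
from h import *
t=np.load("top0.npz"); s=np.load("scene0.npz")
def crop(c,x0,y0,w,h,k): return cv2.resize(c["image"][y0:y0+h,x0:x0+w,::-1],(w*k,h*k),interpolation=cv2.INTER_CUBIC)
cv2.imwrite("pics/i1.png",crop(t,320,180,50,40,14)); cv2.imwrite("pics/i2.png",crop(s,325,255,50,50,12))
for y in(-.07,-.075,-.08,-.085):
    for z,x in((.04,.091),):
        w=np.r_[O+RS@[x,y],.035]
        u,v=proj(t,w); u2,v2=proj(s,w); print(y,(u-320+.5)*14,(v-180+.5)*14,"|",(u2-325+.5)*12,(v2-255+.5)*12)
w=np.r_[O+RS@[.088,0],.035]; u,v=proj(t,w);u2,v2=proj(s,w); print((u-320+.5)*14,(v-180+.5)*14,"|",(u2-325+.5)*12,(v2-255+.5)*12)
E
```

```text
-0.07 473.5529180480431 236.50326240740395 | 208.68737041244754 438.1774815701158
-0.075 498.6701679350805 238.52610984696815 | 194.74241755767957 455.60035284871014
-0.08 523.7910500493012 240.54924981224622 | 180.71715078343004 473.12356861004196
-0.085 548.9155651786523 242.57268236669586 | 166.61087425147457 490.7479982367438
121.03523443186702 223.00532070279775 | 381.63999047432594 198.1602482436399
```

View pics/i1.png

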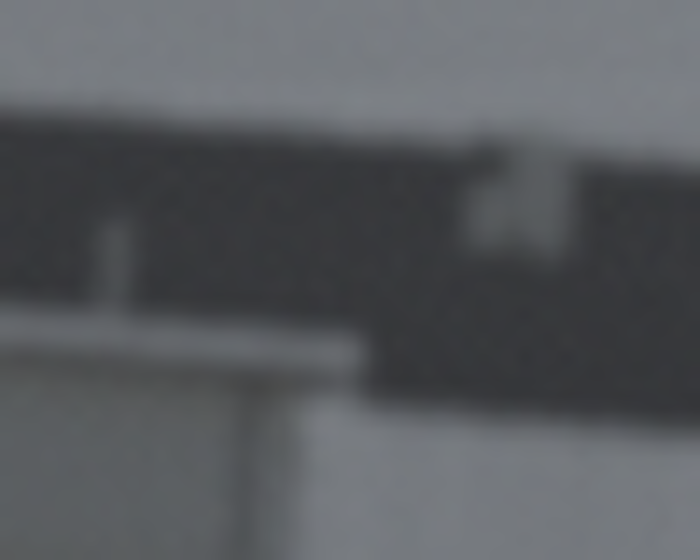

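View pics/i2.png

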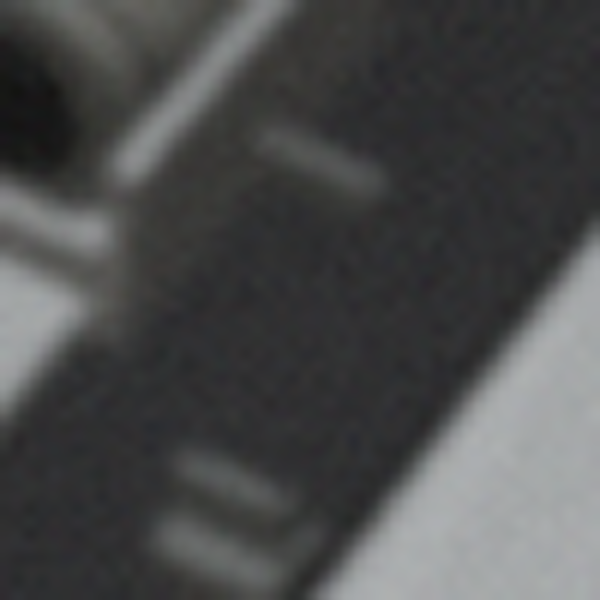

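Two views put the index blade about 80 mm from home: i1 blade/block middle is about col 519 against pointer col 115, and i2 blade tip is about (180,460) against pointer tip (380,185). Drawing out to about 72 mm first, then aligning by eye.

Emit:
arm_command:
  motion:
    - [[0,0,0,0,0.003,0,-1],[0,0,0,0,0.01,-0.002,-1],[0,0,0,0,0.02,-0.0035,-1],[0,0,0,0,0.033,-0.006,-1],[0,0,0,0,0.046,-0.008,-1],[0,0,0,0,0.059,-0.0105,-1],[0,0,0,0,0.072,-0.0125,-1],[0,0,0,0,0.085,-0.015,-1]]
  grip_force: 50

```text
time: 13.95
tool_pos: [0.5867, -0.0749, 0.0724]
tool_rot: [-2.966, 0.002, -0.087]
contact_force: [0.8, 5.8, 0.5]
opening: 0.0107
```

```bash
python3 - <<'E'
from cell import robot
from h import *
s=robot.observe(); print(s["tool_pos"],s["tool_rot"],s["opening"],s["contact_force"],s["torque"])
p,Rm=hpose(0); print("drawn by tool",((s["tool_pos"]-np.array([.58887,-.04996,.07237]))[:2]@RS))
p,Rm=hpose(.072); print(rowsR(p,Rm,s))
E
```

```text
[ 0.58665928 -0.07488394  0.07242607] [-2.96555310e+00  1.81935249e-03 -8.66164358e-02] 0.010713033704590803 [0.75997811 5.80917069 0.46217633] [ 1.04592687 -0.17967529 -0.06801752]
drawn by tool [-8.67536170e-05 -2.50216456e-02]
[-0.001   0.001  -0.0012  0.0007  0.153  -0.0265]
```

Emit:
arm_command:
  motion:
    - [[0,0,0,0,0.014,-0.0025,-1],[0,0,0,0,0.03,-0.005,-1],[0,0,0,0,0.05,-0.009,-1],[0,0,0,0,0.07,-0.012,-1],[0,0,0,0,0.09,-0.016,-1],[0,0,0,0,0.11,-0.019,-1],[0,0,0,0,0.13,-0.023,-1],[0,0,0,0,0.143,-0.025,-1]]

```text
time: 14.75
tool_pos: [0.5828, -0.1175, 0.0724]
tool_rot: [-2.964, 0.002, -0.087]
contact_force: [1.5, 10.9, 2.7]
opening: 0.0105
```

Emit:
arm_command:
  motion:
    - [[0,0,0,0,0.005,-0.001,-1],[0,0,0,0,0.007,-0.0012,-1],[0,0,0,0,0.007,-0.0012,-1],[0,0,0,0,0.007,-0.0012,-1]]

```text
time: 15.15
tool_pos: [0.5827, -0.1193, 0.0724]
tool_rot: [-2.964, 0.002, -0.087]
contact_force: [1.7, 9.4, 1.7]
opening: 0.0108
```

```bash
cat > look.py <<'E'
import sys
from cell import robot
from h import *
k=sys.argv[1]
s=robot.observe(); print(s["time"],s["tool_pos"],s["opening"],s["contact_force"])
print("drawn by tool",((s["tool_pos"]-np.array([.58887,-.04996,.07237]))[:2]@RS))
im=[];ti=[]
for i in range(4):
    c=robot.read_camera("scene"); t=robot.read_camera("top"); im.append(c["image"].astype(float)); ti.append(t["image"].astype(float))
c["image"]=np.mean(im,0).astype(np.uint8); t["image"]=np.mean(ti,0).astype(np.uint8)
np.savez(f"s_{k}.npz",**c); np.savez(f"t_{k}.npz",**t)
def crop(c,x0,y0,w,h,k): return cv2.resize(c["image"][y0:y0+h,x0:x0+w,::-1],(w*k,h*k),interpolation=cv2.INTER_CUBIC)
cv2.imwrite(f"pics/s_{k}.png",crop(c,320,265,50,50,12)); cv2.imwrite(f"pics/t_{k}.png",crop(t,320,180,50,40,14)); cv2.imwrite(f"pics/w_{k}.png",crop(c,200,150,200,180,3))
E
python3 look.py a
```

```text
15.15 [ 0.58266976 -0.11934622  0.07238758] 0.010804968398816428 [1.68678974 9.42834209 1.6596094 ]
drawn by tool [-0.00028713 -0.0696621 ]
```

View pics/s_a.png

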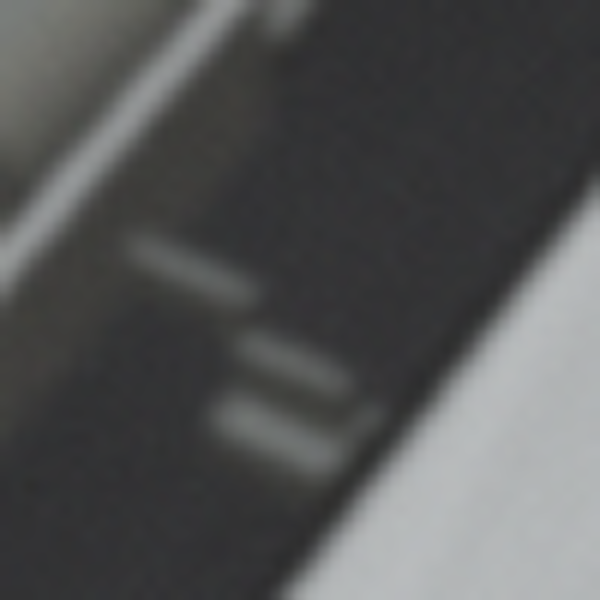

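View pics/w_a.png

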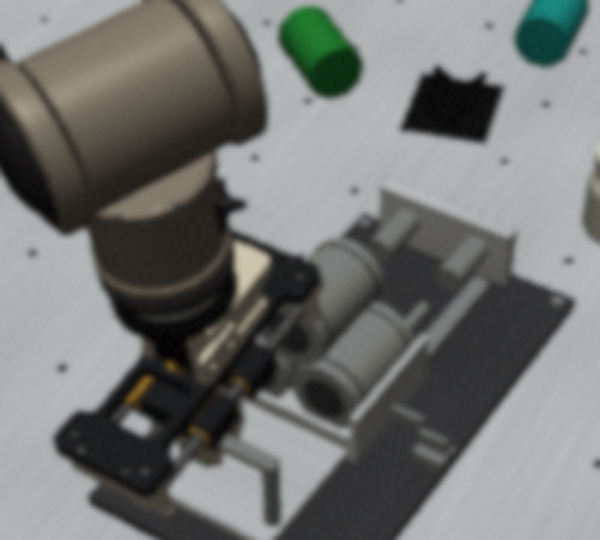

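View pics/t_a.png

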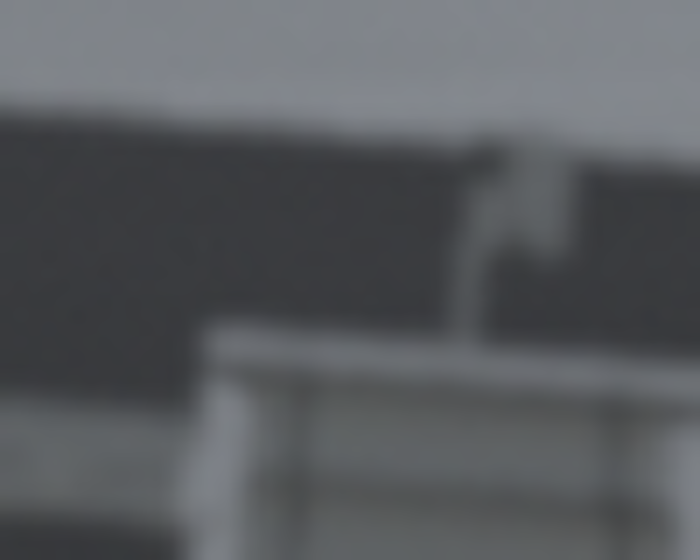

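At about 70 mm drawn, s_a shows the pointer strip (130,245)–(250,295) still short of the blade strip (240,345)–(345,385). The top view agrees, with the pointer at col about 480 and the blade about 523. The pyramid is intact. About 8 mm remain.

Emit:
arm_command:
  motion:
    - [[0,0,0,0,0.005,-0.001,-1],[0,0,0,0,0.013,-0.002,-1],[0,0,0,0,0.02,-0.0035,-1],[0,0,0,0,0.024,-0.004,-1],[0,0,0,0,0.025,-0.0045,-1],[0,0,0,0,0.025,-0.0045,-1],[0,0,0,0,0.025,-0.0045,-1]]

```text
time: 16.25
tool_pos: [0.582, -0.1267, 0.0724]
tool_rot: [-2.964, 0.002, -0.086]
contact_force: [1.2, 10.0, 1.9]
opening: 0.0106
```

```bash
python3 look.py b
```

```text
16.25 [ 0.58202195 -0.12674936  0.07240023] 0.010618509815222563 [ 1.2392942  10.02014778  1.92644826]
drawn by tool [-0.00030408 -0.07709351]
```

View pics/s_b.png

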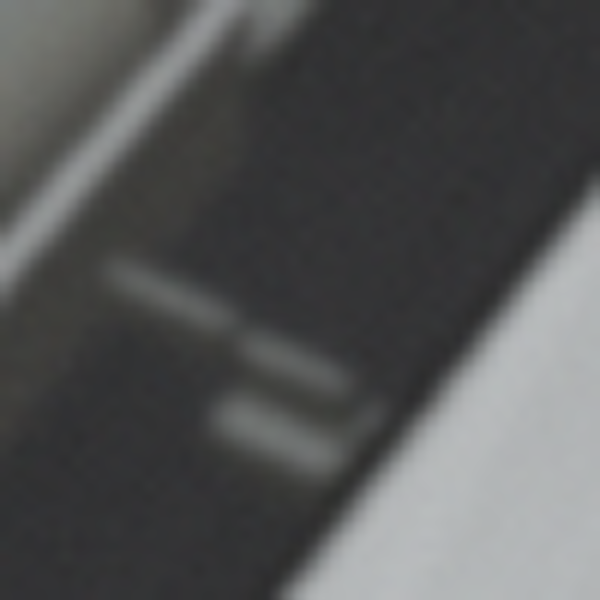

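View pics/t_b.png

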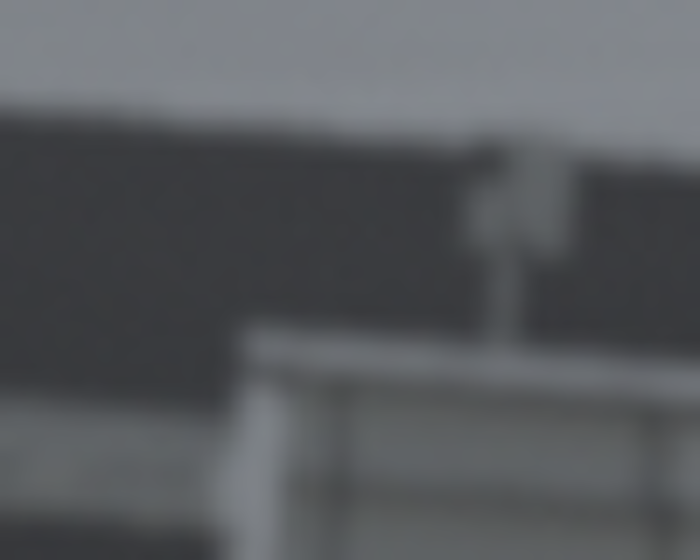

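Now almost in line: s_b pointer (110,270)–(230,322), blade (245,345)–(345,385). I'll measure the remaining offset numerically.

```bash
cat > meas.py <<'E'
import sys
from h import *
k=sys.argv[1]
c=np.load(f"s_{k}.npz"); t=np.load(f"t_{k}.npz")
P=cloud(c)
def ridge(img,cols,v0f,hw=1.8):
    out=[]
    for u in cols:
        v=np.arange(v0f(u)-3,v0f(u)+3.01,.1); g=cv2.remap(img,np.full((1,len(v)),u,np.float32),v[None].astype(np.float32),cv2.INTER_CUBIC)[0]
        i=np.argmax(np.where(abs(v-v0f(u))<1.6,g,-1)); out.append((round(float(u),2),round(float(v[i]),2)))
    return np.array(out)
I=cv2.GaussianBlur(c["image"].astype(np.float32).mean(2),(0,0),.5)
# crop coords -> px: x/12-.46+320 , y/12-.46+265
X=lambda x:320+x/12-.46
Y=lambda y:265+y/12-.46
xs=[float(a) for a in sys.argv[2:]]  # pointer x0 y0 x1 y1
px0,py0,px1,py1=xs[:4]
pr=ridge(I,np.arange(X(px0+15),X(px1-15),1),lambda u:Y(py0)+(u-X(px0))*(py1-py0)/(px1-px0))
br=ridge(I,np.arange(X(262),X(335),1),lambda u:Y(345)+(u-X(245))*.4)
a=np.polyfit(pr[:,0],pr[:,1],1); b=np.polyfit(br[:,0],br[:,1],1); print("ptr",pr.tolist(),a[0],"bl",br.tolist(),b[0])
# model: project stage lines, solve y for each ridge point at given z
def yl(u,v,z): return (ray(c,u,v,z)[:2]-O)@RS
for nm,r in(("ptr",pr),("blade",br)):
    for z in(.033,.035,.037,.039):
        q=np.array([yl(u,v,z) for u,v in r]); print(nm,z,"x",np.round(q[[0,-1],0]*1000,1),"y mean",round(q[:,1].mean()*1000,2),"sd",round(q[:,1].std()*1000,2))
for nm,r in(("ptr",pr),("blade",br)):
    z=[P[int(round(v)),int(round(u)),2] for u,v in r]; print(nm,"depth z",np.round(z,4))
J=t["image"].astype(np.float32).mean(2)
np.set_printoptions(linewidth=200)
print("top cols 350..364"); print(np.round(J[188:206,350:364]).astype(int))
E
python3 meas.py b 110 270 230 322
```

```text
ptr [[329.96, 287.58], [330.96, 288.02], [331.96, 288.45], [332.96, 288.88], [333.96, 289.42], [334.96, 289.75], [335.96, 290.28], [336.96, 290.62]] 0.44071428571428417 bl [[341.37, 293.86], [342.37, 294.16], [343.37, 294.56], [344.37, 294.96], [345.37, 295.36], [346.37, 295.66], [347.37, 296.16]] 0.38214285714286345
ptr 0.033 x [63.4 80.7] y mean -73.33 sd 0.15
ptr 0.035 x [64.3 81.5] y mean -74.98 sd 0.14
ptr 0.037 x [65.2 82.4] y mean -76.63 sd 0.14
ptr 0.039 x [66.1 83.3] y mean -78.28 sd 0.14
blade 0.033 x [ 93.3 107.4] y mean -75.41 sd 0.4
blade 0.035 x [ 94.2 108.2] y mean -77.06 sd 0.4
blade 0.037 x [ 95. 109.] y mean -78.7 sd 0.4
blade 0.039 x [ 95.8 109.8] y mean -80.34 sd 0.4
ptr depth z [0.0352 0.0381 0.0379 0.0371 0.0379 0.0355 0.0371 0.0346]
blade depth z [0.0369 0.0367 0.0348 0.0377 0.0354 0.0366 0.035 ]
top cols 350..364
[[132 132 133 131 129 129 130 129 130 132 133 134 135 135]
 [114 116 118 115 111 112 114 116 118 122 124 129 130 131]
 [ 88  91  95  90  84  86  95 101 106 107 110 113 114 117]
 [ 67  69  70  69  67  72  85  96 100  99  95  90  88  91]
 [ 60  60  63  67  71  77  87  95  98  97  89  74  67  68]
 [ 59  61  65  73  83  87  92  96  98  96  86  70  60  60]
 [ 59  60  65  79  90  94  94  97  98  95  84  69  60  59]
 [ 60  60  66  80  93  94  93  95  97  93  82  67  60  60]
 [ 60  61  67  79  90  92  89  90  93  91  80  67  60  59]
 [ 60  61  66  74  82  85  83  81  85  85  76  65  61  60]
 [ 60  60  62  66  72  80  80  73  73  73  68  62  60  60]
 [ 60  60  61  62  68  78  81  70  63  62  61  60  60  60]
 [ 60  60  60  61  68  80  81  69  60  60  59  60  60  59]
 [ 60  59  60  61  68  79  80  68  60  59  59  59  59  59]
 [ 60  60  59  62  69  79  79  67  59  59  58  58  59  59]
 [ 70  68  65  66  74  82  80  68  60  60  59  60  59  59]
 [ 91  87  84  83  86  92  88  80  74  71  70  70  69  66]
 [108 105 102 102 104 106 106 100  97  94  93  93  90  87]]
```

```bash
python3 - <<'E'
from h import *
J=np.mean([np.load(f"t_{k}.npz")["image"].astype(np.float32).mean(2) for k in "ab"],0)
t=np.load("t_b.npz"); Jb=t["image"].astype(np.float32).mean(2); t0=np.load("top0.npz"); J0=t0["image"].astype(np.float32).mean(2)
L=lambda u,v,z:(ray(t,u,v,z)[:2]-O)@RS*1000
for r in(199,200,201):
    w=np.clip(Jb[r,352:360]-61,0,None); u=(w*np.arange(352,360)).sum()/w.sum(); print("ptr",r,u,np.round(L(u,r,.035),2))
for r in range(193,197):
    row=Jb[r]; h=77
    l=next(c-1+(h-row[c-1])/(row[c]-row[c-1]) for c in range(350,357) if row[c]>=h)
    q=next(c-1+(row[c-1]-h)/(row[c-1]-row[c]) for c in range(358,365) if row[c]<h)
    print("block",r,l,q,np.round(L(l,r,.026),1),np.round(L(q,r,.026),1),"mid",np.round(L((l+q)/2,r,.026),2))
    print("   cols of blade peak", np.round(L(358,r,.037),1), np.round(L(357,r,.037),1))
s=np.load("s_b.npz"); P=cloud(s); Lp=(P[...,:2]-O)@RS
m=(Lp[...,0]>.089)&(Lp[...,0]<.116)&(abs(Lp[...,1]+.079)<.02)&(P[...,2]>.015)
q=np.c_[Lp[m]*1000,P[m][:,2]*1000]; print(np.round(q[np.argsort(q[:,1])][::2],1).tolist())
E
```

```text
ptr 199 355.7257140540298 [ 84.2  -77.21]
ptr 200 355.5365853624497 [ 81.35 -76.91]
ptr 201 355.4936709475047 [ 78.52 -77.01]
block 193 353.3793 360.55103 [102.5 -69.7] [104.1 -89.7] mid [103.31 -79.66]
   cols of blade peak [101.2 -82.1] [101.  -79.4]
block 194 352.85367 360.46808 [ 99.5 -68.4] [101.3 -89.7] mid [100.4  -79.03]
   cols of blade peak [ 98.4 -82.4] [ 98.2 -79.6]
block 195 352.7805 360.34784 [ 96.7 -68.4] [ 98.4 -89.5] mid [ 97.54 -78.98]
   cols of blade peak [ 95.6 -82.6] [ 95.3 -79.8]
block 196 352.83783 360.2439 [ 93.9 -68.8] [ 95.5 -89.5] mid [ 94.7  -79.14]
   cols of blade peak [ 92.8 -82.8] [ 92.5 -80. ]
[[93.9, -98.5, 15.8], [97.7, -96.6, 16.3], [96.2, -94.1, 16.2], [94.9, -91.8, 16.4], [99.7, -91.5, 15.9], [110.4, -90.0, 27.3], [115.3, -89.7, 23.7], [107.9, -89.6, 25.4], [95.6, -89.4, 24.2], [103.3, -89.3, 16.0], [115.4, -89.1, 16.7], [100.4, -88.9, 20.2], [93.0, -88.7, 18.7], [97.6, -88.3, 21.2], [109.8, -88.0, 18.7], [111.9, -87.8, 23.0], [97.1, -87.7, 23.5], [104.7, -87.6, 18.3], [104.2, -87.3, 24.1], [104.3, -87.1, 20.9], [101.7, -87.0, 22.3], [91.8, -86.
[... 393 characters left out ...]
18.6], [100.4, -80.8, 25.3], [107.8, -80.7, 23.4], [93.0, -80.6, 23.9], [102.2, -80.6, 35.6], [107.6, -80.5, 26.2], [95.2, -80.3, 24.9], [107.2, -80.1, 28.8], [111.5, -80.1, 37.6], [94.5, -80.1, 36.9], [111.7, -79.8, 31.2], [92.3, -79.8, 29.0], [102.3, -79.5, 22.0], [101.9, -79.4, 28.1], [97.0, -79.3, 28.2], [96.6, -79.2, 34.2], [101.6, -79.1, 30.8], [96.2, -78.8, 36.7], [103.7, -78.7, 31.6], [108.5, -78.5, 31.2], [106.0, -78.1, 29.3], [113.2, -77.6, 26.8], [112.9, -77.4, 29.6], [95.3, -77.4, 38.0], [102.5, -76.8, 35.4], [97.4, -76.6, 35.4], [115.5, -76.2, 17.3], [99.0, -75.0, 34.9], [113.5, -73.8, 26.7], [112.6, -72.2, 27.7], [112.5, -71.2, 20.4], [111.3, -69.9, 28.0], [107.5, -67.4, 26.6]]
```

Both cameras agree: about 2 mm more. Top gives pointer −77.0 and block middle −79.1; scene gives a difference of 1.7 to 2.1 mm.

Emit:
arm_command:
  motion:
    - [[0,0,0,0,0.003,-0.0006,-1],[0,0,0,0,0.006,-0.0012,-1],[0,0,0,0,0.0066,-0.0012,-1],[0,0,0,0,0.0066,-0.0012,-1],[0,0,0,0,0.0066,-0.0012,-1],[0,0,0,0,0.0066,-0.0012,-1]]

```text
time: 17.25
tool_pos: [0.5819, -0.1286, 0.0724]
tool_rot: [-2.964, 0.002, -0.086]
contact_force: [2.1, 9.3, 2.9]
opening: 0.0103
```

```bash
python3 look.py c; python3 meas.py c 104 276 224 328 | grep -v "^\[\| \["; python3 meas.py c 104 276 224 328 | grep mean; python3 - <<'E'
from h import *
t=np.load("t_c.npz"); Jb=t["image"].astype(np.float32).mean(2)
L=lambda u,v,z:(ray(t,u,v,z)[:2]-O)@RS*1000
for r in(199,200,201):
    w=np.clip(Jb[r,352:361]-61,0,None); u=(w*np.arange(352,361)).sum()/w.sum(); print("ptr",r,u,np.round(L(u,r,.035),2))
for r in range(193,197):
    row=Jb[r]; h=77
    l=next(c-1+(h-row[c-1])/(row[c]-row[c-1]) for c in range(350,357) if row[c]>=h)
    q=next(c-1+(row[c-1]-h)/(row[c-1]-row[c]) for c in range(358,365) if row[c]<h)
    print("mid",np.round(L((l+q)/2,r,.026),2))
E
```

```text
17.25 [ 0.58186253 -0.12860824  0.0724173 ] 0.010311048914074783 [2.07079147 9.32152483 2.90851253]
drawn by tool [-0.00030512 -0.07895921]
top cols 350..364
ptr 0.033 x [63.  80.9] y mean -75.21 sd 0.33
ptr 0.035 x [63.9 81.8] y mean -76.85 sd 0.33
ptr 0.037 x [64.8 82.7] y mean -78.5 sd 0.33
ptr 0.039 x [65.7 83.5] y mean -80.14 sd 0.33
blade 0.033 x [ 93.2 107.5] y mean -75.52 sd 0.26
blade 0.035 x [ 94.  108.3] y mean -77.16 sd 0.26
blade 0.037 x [ 94.8 109.1] y mean -78.81 sd 0.26
blade 0.039 x [ 95.7 109.9] y mean -80.45 sd 0.26
ptr 199 356.4945056409943 [ 84.38 -79.34]
ptr 200 356.2261905670166 [ 81.5  -78.82]
ptr 201 356.17045454176 [ 78.68 -78.88]
mid [103.32 -79.72]
mid [100.4 -79. ]
mid [ 97.55 -79.01]
mid [ 94.7  -79.15]
```

View pics/s_c.png

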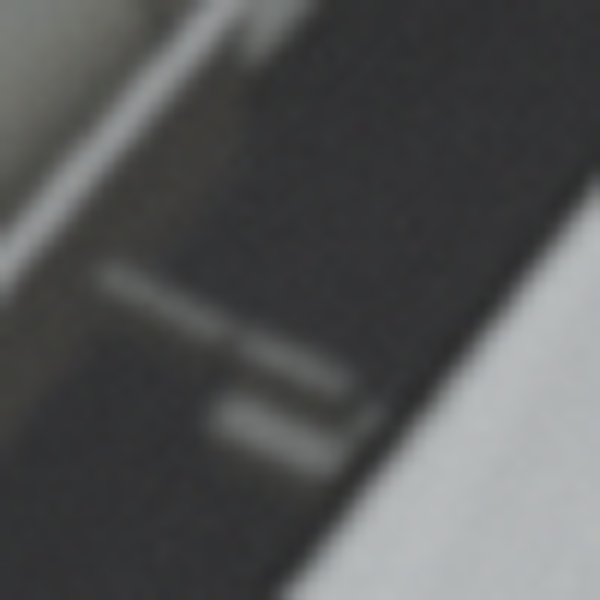

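View pics/w_c.png

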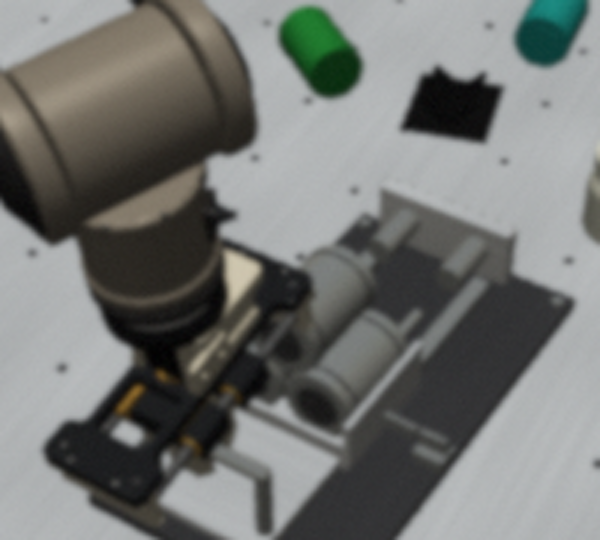

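View pics/t_c.png

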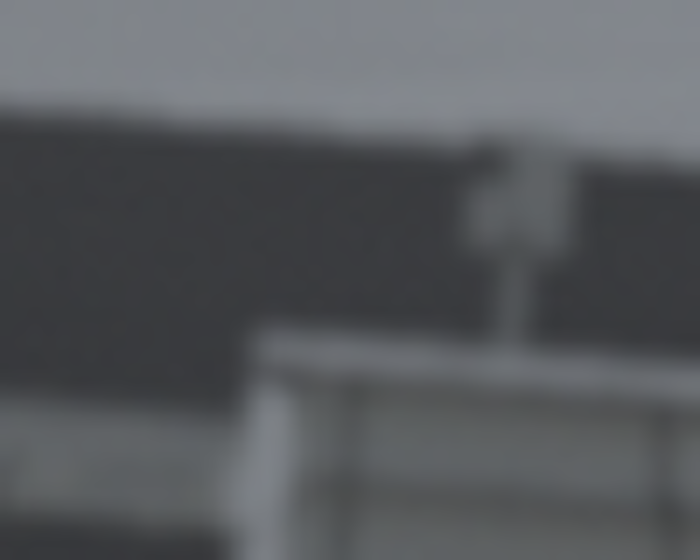

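The strips now form one line: s_c pointer (100,270)–(225,325) runs into blade (245,345)–(345,385). The remaining offset is about 0.3 mm in the scene view and 0.1 mm in the top view. One last check that the pyramid is intact and the hold is steady.

Emit:
arm_command:
  motion:
    - [[0,0,0,0,0.0006,0,-1],[0,0,0,0,0.0006,0,-1],[0,0,0,0,0.0006,0,-1],[0,0,0,0,0.0006,0,-1],[0,0,0,0,0.0006,0,-1]]

```text
time: 18.15
tool_pos: [0.5818, -0.1287, 0.0724]
tool_rot: [-2.964, 0.002, -0.086]
contact_force: [0.7, 9.9, 2.1]
opening: 0.0104
```

```bash
python3 look.py d; python3 meas.py d 104 276 224 328 | grep "mean.*"|grep 0.035; python3 - <<'E'
from h import *
for n in("t_d","s_d"):
    r=fitcyl(cloud(np.load(n+".npz")),O+RS@[0,-.079],TH,.106,rad=.043,zmin=.112); print(n,r,(r[0]-O)@RS*1000)
E
```

```text
18.15 [ 0.5818453  -0.1287238   0.07240343] 0.010445946659038464 [0.69521646 9.92223455 2.10852863]
drawn by tool [-0.00031247 -0.07907582]
ptr 0.035 x [64.2 81.8] y mean -76.92 sd 0.23
blade 0.035 x [ 94.  108.2] y mean -77.13 sd 0.33
t_d (array([ 0.59201749, -0.00069392]), np.float64(-0.09312934656229838), np.float64(2.595392633772876e-06), np.float64(0.07817147650725167), 577) [ -1.09894706 -78.77160868]
s_d (array([0.59388423, 0.00158408]), np.float64(-0.0942556402975962), np.float64(0.001880565429063162), np.float64(0.07547491368392244), 462) [  0.56765078 -76.34335275]
```

View pics/w_d.png

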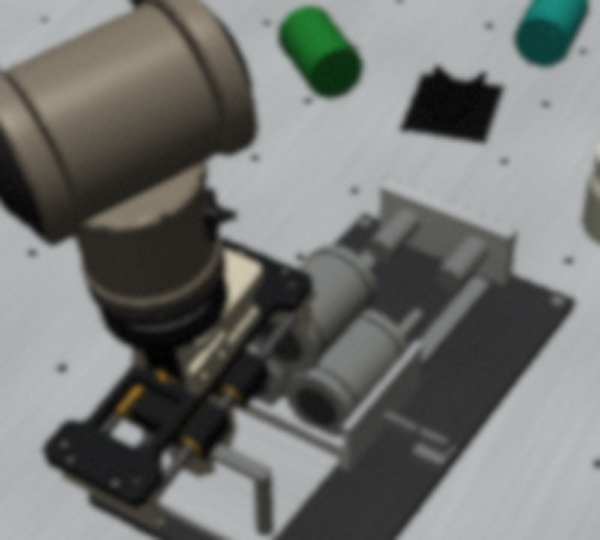

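The pyramid is intact: the top view puts the can at the saddle height, centred within about 1 mm. The scene view's length is partly hidden by the gripper. The hold is steady, so I'm handing in.

```bash
python3 - <<'E'
from cell import robot
print(robot.hand_in()); s=robot.observe(); print(s["time"],s["tool_pos"],s["contact_force"])
E
```

```text
the job is handed in; nothing more can be done
None
the job is handed in; nothing more can be done
```

The pyramid is built and the carriage is held at the index mark. I handed the job in after about 18 s of the 58 s allowed.

- **Stacking:** I took the grey canister from the V-rest, laid it in the gap between the two tray canisters and let go while the carriage was home. Both cameras then put it within about 1 mm of centre, lengthwise and sideways, at the saddle height.
- **Drawing out:** I pinched the handle bar with the gripper tilted 10° so its body cleared the pyramid, then drew the carriage out about 79 mm. I handed in still gripping at 50 N against about 10 N of spring pull.
- **Alignment:** The last readings put the pointer and index blade within about 0.2 mm (scene view). The top view, taken just before a final 0.2 mm nudge, gave about 0.1 to 0.3 mm. The blades could only be read through some picture blur, and the calibration is good to 2 mm.
- **Pyramid after the draw:** The top view showed the can still saddled, centred within about 1 mm. The scene view read about 2.7 mm off lengthwise, and I trusted the top view because the gripper partly hid the can there.
- **Flange, screwdriver and jar:** I never went near them, but I took no separate closing picture of them.

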